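# Hang the ear defenders on the rail in the split-door cabinet

### The arm

A 6-joint arm with a two-finger parallel gripper is mounted at the origin on the work surface. World frame = base frame: x ahead of the robot, y to its left, z up, the work surface at z = 0. Lengths are in mm, angles in rad, forces in N, time in s.
With the tool pointing down it reaches from about 275 to 1000 mm from the base axis. Payload 8.4 kg.
Tool frame: the origin (TCP) lies on the mounting face of the last link; the fingertips stand 173 mm ahead of it and the grasp point (between the pads) lies 155 mm ahead of it; z points along the fingers, y is the direction in which the jaws open and shut (so a half turn about z gives the same grasp; the last joint's range is limited). The gripper opens to 85 mm and grips with 20 to 120 N. Pads are 22 mm wide; open, the fingers measure 114 mm over their backs; the gripper's body (76 mm by 85 mm) begins 54 mm behind the grasp point. The pads swing forward as they close: fully open they stand 13 mm farther back than shut.
Start: joints at [1.273, 0.353, 1.633, -0, 1.155, -0.002], TCP at [182.19, 597.86, 404.681] pointing down, gripper open.
Joint ranges: [-2.63, 2.63], [-0.92, 2.1], [0.06, 2.66], [-1.3, 4.44], [0, 2.69], [-3.02, 3.02]. Speed limits (rad/s): [2.22, 2.22, 2.79, 3.14, 3.14, 3.14].

### API

Orientations are given as [roll, pitch, yaw] about the fixed x, y, z axes, in that order (R = Rz(yaw) Ry(pitch) Rx(roll)).
In Python, from rig import r, grab_frame, spotter gives the robot as it stands.
- The arm moves only by the tool apply_moves, never from a script. Its argument "motion" is text: rows parted by semicolons, each of 5 numbers parted by spaces: the opening, from -1 (shut) to 1 (fully open), then the shift along the tool's x, y, z as a fraction of full scale, then the turn about the tool's z as a fraction of full scale. In form: hand x y z twist; .... A call has 1 to 20 rows; each row is the pose to reach, as a shift and turn from the pose commanded when the call began, along the tool's axes at that moment, turning the shorter way round; what a row does not reach only later rows make up. Full scale, the value 1, is 1 m for a shift and pi rad for a turn. A row lasts 1/12 s, in which the tool goes at most 41.7 mm and 7.16 degrees, less where a joint would pass 70% of its speed; a pose out of reach is approached as far as the arm can. A call with a number of a shift or a turn outside -1 to 1 is refused whole. A call with a gripper value outside its range is refused whole. The fingers move at their own pace and stop on an object; "squeeze" is the grip in N (left out, the last holds). Time passes only in rows, so rows that repeat a pose let the fingers close. It gives the time, the measured TCP pose, the force and the opening at its end, in the units of the state.
- r.sense(): the state, without advancing time (a new reading comes with each control period).
- grab_frame(name): name is "scene" or "top"; returns a dict with "img" (384x512x3 uint8, red, green, blue), "fx", "fy", "cx", "cy" (pixels), "dist_coeffs" ([k1, k2, p1, p2, k3] as OpenCV has them; the pictures are not rectified), "R" (3x3) and "t" (3): a world point X has camera coordinates R X + t. Camera axes: x right, y down, z forward; pixel columns grow to the right and rows downward; lengths in mm; the calibration is good to about 2 mm. A picture is of the moment at which its call begins. There is no depth.
- r.sign_off(): hands the job in, once; it reports no verdict.
Trained networks look in the newest picture that a camera, given by its name, has taken for a name from the list of things; names that differ only in an ending like _2 or _b are one class to them, and where a whole thing is asked for, a point or a joint stands for the part that bears it (a point fixed in the world has none). Each returns a list of dicts, best first, with "conf" (0 to 1); they miss things now and then, are a little off and sometimes report something else, mostly with a low value. They report only what shows in the picture. A call takes as long as a camera call.
- spotter.boxes_of(query, camera): "point" ([x, y, z] in mm, in world coordinates, good to about 4 mm: the middle of the surface that is visible of it).
- spotter.place_of(query, camera): "point" ([x, y, z] in mm, in world coordinates, good to about 4 mm: a listed point, or the origin of a listed thing).
The state is a dict: "clock": time; "qpos": joint angles; "qvel": joint speeds; "joint_efforts": joint torques, N m; "eef_pos": TCP position; "tcp_rot": TCP orientation; "contact_force": force on the tool from outside, world axes, zero at the start; "wrist_torque": the same for the moment, N m; "opening": opening from 0.0 (shut) to 1.0 (fully open).
Only numpy, scipy, OpenCV 4.12 (cv2) and the standard library are available. Lean on these libraries where they do the work, as an engineer would, in place of code of your own. Each camera call takes 0.05 s, during which the arm holds its last target.

### The job

Swing the upper half of the cabinet's split door wide open, at least to about square with the cabinet, and leave it open; the lower half stays bolted. Then take the ear defenders that stand on the bench and lower them over the rail inside, under the overhead shelf, so that they hang still and straight with one cup in front of the rail and one behind, clear of the posts. Set them down rather than drop them, and do not disturb the other things on the bench.

Things in the scene. Friction and masses are not known exactly. Their poses are not given: they have to be found in the camera images.
- cabinet: Fixed gear cabinet, split door facing the robot, no back. Origin on the bench below the middle of its rail; x from front to back, y along the rail (to the robot's left), z up. Side panels at y = +-166 mm, 10 mm thick, 200 mm high, x = -80 to +90. Door plane at x = -90. Two rear posts (24 mm square, 450 mm high) at x = 100, y = +-166 carry an overhead shelf.
- doorway (a point): Middle of the gap between the door's two leaves, 115 mm above the bench, in the door plane 90 mm in front of the rail; axes as the cabinet's. Doorway clear 308 mm wide between two front posts, 300 mm high; nothing above the doorway. White lower leaf (bolted, fixed) 5 to 110 mm above the bench, upper leaf 115 to 299 mm.
- shelf_edge (a point): Middle of the lower front edge of the overhead shelf, 450 mm above the bench and 20 mm behind the rail's axis; axes as the cabinet's. The shelf goes 140 mm back from here, is 400 mm wide, 15 mm thick and loaded with boxes. A vertical tool over the rail meets it; one leaning back to the robot by 20 to 50 degrees (pointing forward and down) goes in below it.
- rail_mid (a point): Middle of the axis of the round steel rail in the cabinet: 16 mm diameter, 322 mm long along the cabinet's y between the side panels, axis 165 mm and top 173 mm above the bench. Axes as the cabinet's.
- upper_leaf (a joint): Angle (rad) of the upper door leaf about its upright hinge at the doorway's left (+y) edge: 0 shut, grows as its right edge swings out towards the robot, 1.57 square to the cabinet, stop at 1.8. Starts shut or ajar (to 0.25), has no latch, stays where it is left (friction 0.12 N m).
- hatch_hinge (a point): Point on the upper leaf's upright hinge line at the height of hatch_handle, 245 mm above the bench; at x = -90, y = +150 mm on the cabinet. Turns with the leaf; axes are the cabinet's when the leaf is shut. The leaf is 296 mm wide, 184 mm high, 15 mm thick.
- hatch_handle (a point): Grip point on the upper leaf's L-shaped pull: upright round steel bar 14 mm thick, 37 mm clear of the outer face, on two arms at its lower part; its free top is 27 mm above this point, bare bar goes 50 mm below. At (-52, -180, 0) mm from hatch_hinge in the leaf's axes; turns with the leaf. Pinched sideways, it can turn between the fingers.
- bolt (a joint): Travel of the small barrel bolt on the outer face of the lower leaf, 75 mm above the bench near the right post: 0 shot home (m), grows as it is drawn to the left. Leave it home.
- ear_defenders: Rigid grey and black ear defenders, 0.18 to 0.35 kg, standing on their two cups, headband up. Origin midway between the cups at their underside; x from cup to cup, y across the band, z up; same either way round. Overall 158 (x) by 62 (y) by 131 mm high. Cups 74 mm high, 72 mm clear between. Two 30 mm wide straps slope up to a crown pad. Bystanders may stand 100 mm away.
- crown_under (a point): Middle of the flat underside of the crown pad, which goes on the rail: 105 mm above the ear defenders' origin, same axes. Pad solid, 60 (x) by 32 (y) by 26 mm high, top at 131 mm. Grasp it across its 32 mm, in line with the rail; keep the finger tips above its underside, or they meet the rail.
- lens_box: Cardboard box 110 x 75 x 45 mm high, bystander; origin at the centre of its underside.
- wash_bottle: White plastic bottle 62 mm across and 140 mm high, bystander; origin at the centre of its underside.
- stage_remote: White hand controller 140 x 70 mm, 44 mm high over its two black knobs, bystander; origin at the centre of its underside.
- post_holder: Dark steel post on a 58 mm round foot, 70 mm high, bystander; origin at the centre of its underside.
- screw_bin: Open blue bin 120 x 80 x 45 mm high, bystander; origin at the centre of its underside.
- mirror_mount: Small mirror on a 60 mm square foot, 67 mm high, bystander; origin at the centre of its underside.

How it is judged:
By the outcome, as a careful person would: the job done as asked, in the order asked, and still so for the second after the job is handed in, with the robot touching nothing.
It also fails if it takes over 64 s, if anything falls off the work surface, if the arm or the gripper's body presses on something with over 40 N, if the wrist force passes 120 N, or if a joint passes its speed limit or range.

## Working session

There is one attempt and no reset: what is moved stays moved. The work goes in short steps, Python scripts to look and compute and a tool call to move; the robot and the scene stay as the last step left them, time stands still between calls to the robot, and variables do not carry over. Pictures are saved under pics/ and viewed, and the job is handed in when it is done.

Besides the shell and the picture viewer there is one more tool, called after "Emit:" as name(argument=value, ...), one argument or row to a line, values as JSON. apply_moves: Moves the arm, as the interface text tells. Its arguments: {"type":"object","properties":{"motion":{"type":"string"},"squeeze":{"type":"number"}},"required":["motion"]}

```bash
ls; mkdir -p pics; python3 - <<'E'
from rig import r, grab_frame, spotter
import cv2, numpy as np
s=r.sense(); print({k:np.round(v,3).tolist() if not isinstance(v,(int,float)) else v for k,v in s.items()})
for c in ("scene","top"):
    f=grab_frame(c); cv2.imwrite(f"pics/{c}0.png",f["img"][:,:,::-1])
    print(c,f["fx"],f["fy"],f["cx"],f["cy"],f["dist_coeffs"],np.round(f["R"],3).tolist(),np.round(f["t"],1))
    for q in ("ear_defenders","crown_under","rail_mid","hatch_handle","hatch_hinge","doorway","shelf_edge","cabinet","lens_box","wash_bottle","stage_remote","post_holder","screw_bin","mirror_mount"):
        try: print(q,[(np.round(d["point"]).tolist(),round(d["conf"],2)) for d in spotter.place_of(q,c)[:2]])
        except Exception as e: print(q,e)
print(r.sense()["clock"])
E
```

```text
pics
{'clock': 0.0, 'qpos': [1.273, 0.354, 1.634, 0.0, 1.155, -0.002], 'qvel': [-0.0, -0.0, 0.0, 0.001, 0.003, 0.001], 'joint_efforts': [-0.002, -60.528, -34.205, -0.0, 0.01, 0.0], 'eef_pos': [182.107, 597.623, 403.946], 'tcp_rot': [-3.14, -0.0, 2.846], 'contact_force': [-0.784, 0.14, -0.139], 'wrist_torque': [0.027, -0.026, 0.011], 'opening': 0.997766558374372}
scene 468.54990220464487 468.54990220464487 257.26614187347116 187.84772686183857 [-0.10938016  0.          0.          0.          0.        ] [[0.832, -0.555, 0.008], [-0.403, -0.613, -0.679], [0.382, 0.562, -0.734]] [-447.2  398.9 1681.6]
ear_defenders [([633.0, -340.0, 0.0], 0.7)]
crown_under [([634.0, -339.0, 106.0], 0.56)]
rail_mid [([694.0, -29.0, 162.0], 0.58)]
hatch_handle [([538.0, -47.0, 245.0], 0.79)]
hatch_hinge [([603.0, 128.0, 245.0], 0.62), ([634.0, -343.0, 1.0], 0.43)]
doorway [([605.0, -23.0, 113.0], 0.96), ([457.0, 18.0, -0.0], 0.3)]
shelf_edge [([712.0, -25.0, 452.0], 0.56), ([534.0, -48.0, 247.0], 0.21)]
cabinet [([696.0, -28.0, -3.0], 0.63), ([633.0, -339.0, 109.0], 0.47)]
lens_box [([418.0, -247.0, -1.0
[... 531 characters left out ...]
19.0, -245.0, -2.0], 0.34)]
crown_under [([629.0, -334.0, 107.0], 0.67)]
rail_mid [([700.0, -24.0, 166.0], 0.81)]
hatch_handle [([534.0, -49.0, 244.0], 0.63)]
hatch_hinge [([606.0, 126.0, 244.0], 0.95)]
doorway [([603.0, -28.0, 121.0], 0.88), ([460.0, -412.0, 1.0], 0.2)]
shelf_edge [([714.0, -27.0, 448.0], 0.62), ([394.0, 299.0, -4.0], 0.34)]
cabinet [([697.0, -30.0, 1.0], 0.91)]
lens_box [([419.0, -250.0, -2.0], 0.78), ([633.0, -337.0, 106.0], 0.7)]
wash_bottle [([462.0, -413.0, 0.0], 0.91)]
stage_remote [([458.0, 15.0, 2.0], 0.87)]
post_holder [([544.0, -217.0, -1.0], 0.58), ([457.0, 16.0, 0.0], 0.33)]
screw_bin [([497.0, 437.0, 3.0], 0.56)]
mirror_mount [([420.0, -245.0, -1.0], 0.17)]
1.5
```

View pics/scene0.png

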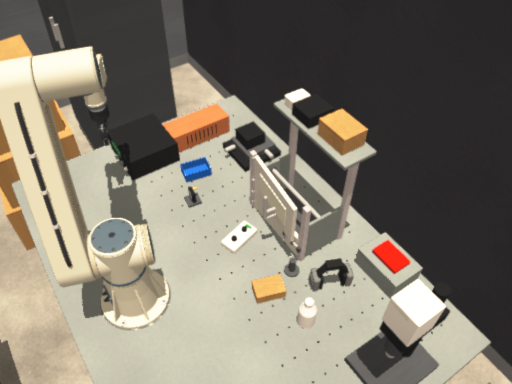

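View pics/top0.png

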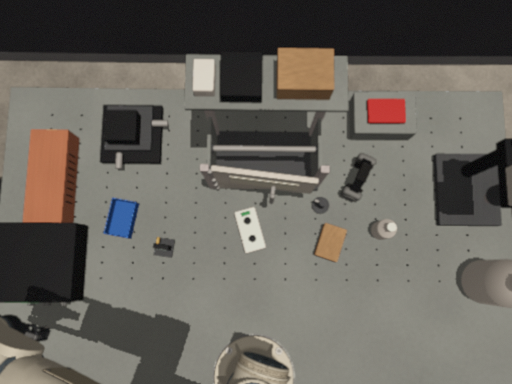

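```bash
cat > h.py <<'E'
import numpy as np, cv2
from rig import r, grab_frame, spotter
def K(f): return np.array([[f["fx"],0,f["cx"]],[0,f["fy"],f["cy"]],[0,0,1.]])
def proj(f,P):
    P=np.atleast_2d(np.array(P,float)); rv,_=cv2.Rodrigues(np.array(f["R"])); 
    return cv2.projectPoints(P,rv,np.array(f["t"],float),K(f),np.array(f["dist_coeffs"]))[0].reshape(-1,2)
def at_z(f,uv,z):
    uv=np.array(uv,float).reshape(-1,1,2); n=cv2.undistortPoints(uv,K(f),np.array(f["dist_coeffs"])).reshape(-1,2)
    R=np.array(f["R"]);t=np.array(f["t"]); C=-R.T@t; out=[]
    for a in n:
        d=R.T@np.array([a[0],a[1],1]); out.append(C+d*(z-C[2])/d[2])
    return np.array(out)
def tri(f1,u1,f2,u2):
    A=[]
    for f,u in((f1,u1),(f2,u2)):
        n=cv2.undistortPoints(np.array(u,float).reshape(1,1,2),K(f),np.array(f["dist_coeffs"])).reshape(2)
        P=np.hstack([np.array(f["R"]),np.array(f["t"]).reshape(3,1)]); A+= [n[0]*P[2]-P[0],n[1]*P[2]-P[1]]
    v=np.linalg.svd(np.array(A))[2][-1]; return v[:3]/v[3]
def crop(img,x0,y0,x1,y1,s,name):
    cv2.imwrite("pics/"+name,cv2.resize(img[y0:y1,x0:x1,::-1],None,fx=s,fy=s,interpolation=cv2.INTER_CUBIC))
E
python3 - <<'E'
from h import *
f=grab_frame("top"); crop(f["img"],190,40,400,240,3.5 if 0 else 3,"topc1.png")
f=grab_frame("scene"); crop(f["img"],230,80,420,310,2.6,"scenec1.png")
crop(f["img"],0,20,240,330,1.9,"arm1.png")
E
```

```text
(no output)
```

View pics/topc1.png

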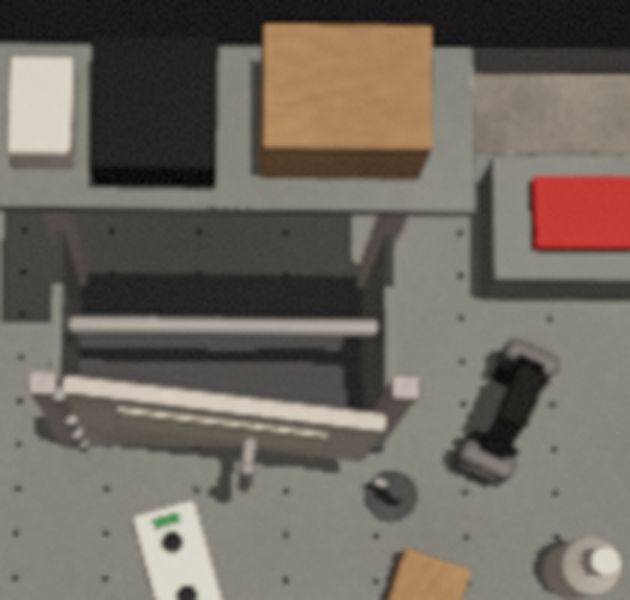

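View pics/scenec1.png

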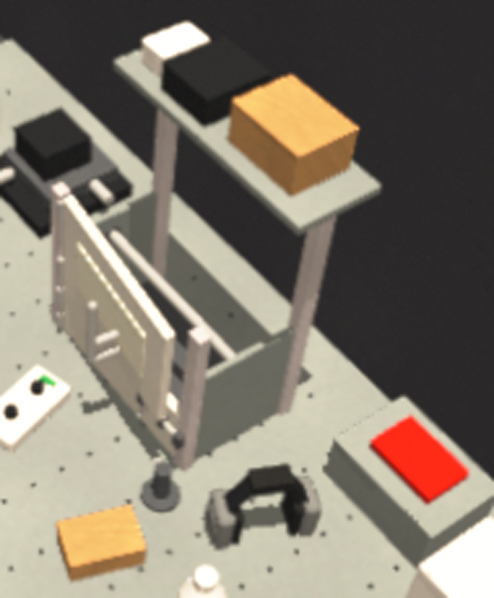

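View pics/arm1.png

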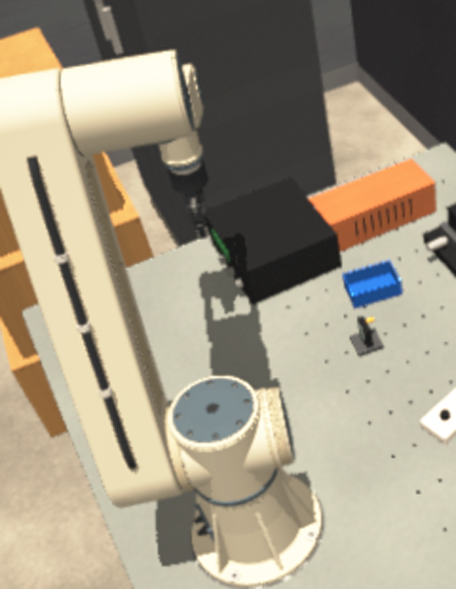

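```bash
cat >> h.py <<'E'
from scipy.spatial.transform import Rotation as Ro
def shift(target,yaw=None,s=None):
    """tool-axis shift (m) and twist (frac of pi) for world TCP target"""
    s=s or r.sense(); R=Ro.from_euler("xyz",s["tcp_rot"]).as_matrix()
    d=R.T@(np.array(target,float)-np.array(s["eef_pos"]))/1000
    tw=None
    if yaw is not None:
        y=np.arctan2(R[1,1],R[0,1])  # jaw axis world angle
        dy=(yaw-y+np.pi/2)%np.pi-np.pi/2
        tw=-dy/np.pi   # tool z down
    return np.round(d,4),tw,R
E
python3 - <<'E'
from h import *
f=grab_frame("top")
def T(a): return [(190+a[0]/3),(40+a[1]/3)]
a=at_z(f,[T((70,325)),T((378,327))],173); print("rail",a, np.degrees(np.arctan2(*(a[0]-a[1])[:2][::1]))) 
a=at_z(f,[T((487,455)),T((528,358))],74);print("cups",a,a.mean(0),np.degrees(np.arctan2(*(a[1]-a[0])[[1,0]])))
a=at_z(f,[T((41,382)),T((405,386))],300);print("posts",a)
a=at_z(f,[T((66,384)),T((386,423))],299);print("leaf top",a)
a=at_z(f,[T((250,446))],272);print("bar top",a)
acc={}
for i in range(4):
  for c in("top","scene"):
    g=grab_frame(c)
    for q in ("cabinet","rail_mid","doorway","hatch_hinge","hatch_handle","crown_under","ear_defenders","shelf_edge"):
        for d in spotter.place_of(q,c)[:1]:
            acc.setdefault((q,c),[]).append(d["point"])
for k,v in acc.items(): print(k,np.round(np.median(v,0),1),len(v))
s=r.sense(); print(s["clock"])
print(shift((470,-48,405),np.pi/2-0.09))
E
```

```text
rail [[ 692.91968577  127.28656081  173.        ]
 [ 693.31899211 -184.64482392  173.        ]] -0.07334483359281634
cups [[ 579.24190441 -311.67299851   74.        ]
 [ 685.72336924 -358.30896843   74.        ]] [ 632.48263683 -334.99098347   74.        ] -23.652104210244605
posts [[ 606.16544185  139.97669695  300.        ]
 [ 605.089665   -192.76784891  300.        ]]
leaf top [[ 604.70597191  117.19268571  299.        ]
 [ 570.75017261 -175.1304224   299.        ]]
bar top [[553.12590685 -52.21677824 272.        ]]
('cabinet', 'top') [695.8 -29.    0.8] 4
('rail_mid', 'top') [695.1 -25.1 165.8] 4
('doorway', 'top') [604.8 -26.3 117.4] 4
('hatch_hinge', 'top') [604.4 122.8 242.8] 4
('hatch_handle', 'top') [533.8 -48.7 246.2] 4
('crown_under', 'top') [ 631.8 -336.   107.6] 4
('ear_defenders', 'top') [ 628.7 -337.2    5.6] 4
('shelf_edge', 'top') [712.7 -29.8 449.5] 4
('cabinet', 'scene') [696.8 -27.1  -2.8] 4
('rail_mid', 'scene') [693.9 -30.4 163.6] 4
('doorway', 'scene') [603.6 -23.2 114.8] 4
('hatch_hinge', 'scene') [604.2 122.4 247. ] 4
('hatch_handle', 'scene') [536.2 -46.6 246.4] 4
('crown_under', 'scene') [ 634.6 -339.   105.4] 4
('shelf_edge', 'scene') [712.3 -26.7 448.6] 4
('ear_defenders', 'scene') [ 632.3 -339.9    3.1] 3
5.25
(array([-4.636e-01, -5.339e-01, -3.000e-04]), np.float64(-0.06551441128466384), array([[-9.56563533e-01,  2.91523940e-01, -6.60848734e-06],
       [ 2.91523940e-01,  9.56563531e-01,  5.95579790e-05],
       [ 2.36840147e-05,  5.50444585e-05, -9.99999998e-01]]))
```

```bash
python3 - <<'E'
from h import *
f=grab_frame("top"); g=grab_frame("scene")
for P in [(534,-49,272),(534,-49,195),(545,-50,272)]:
    p=proj(f,P)[0]; q=proj(g,P)[0]; print((p-[190,40])*3,(q-[230,80])*2.6)
crop(f["img"],240,170,300,220,10,"topb.png"); crop(g["img"],250,180,300,230,10,"scb.png")
E
```

```text
[246.47046138 466.32937737] [ 90.12607866 301.67400341]
[244.09459494 478.43391124] [ 89.06646965 338.1048884 ]
[247.58564406 454.61833946] [ 97.19562711 298.82554541]
```

View pics/topb.png

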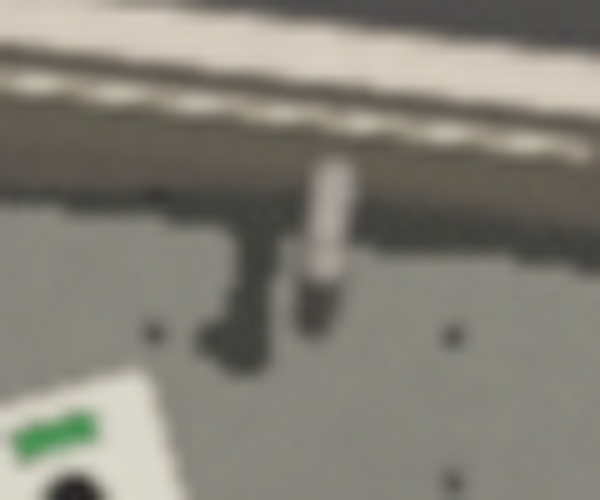

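View pics/scb.png

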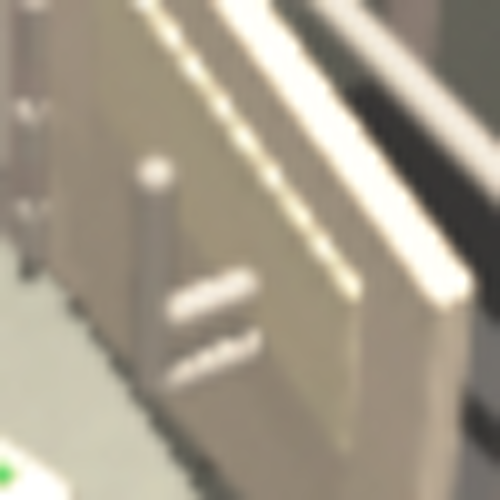

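Emit:
apply_moves(
  motion="1 -0.449 -0.538 -0.002 -0.059; 1 -0.449 -0.538 -0.002 -0.059; 1 -0.449 -0.538 -0.002 -0.059; 1 -0.449 -0.538 -0.002 -0.059; 1 -0.449 -0.538 -0.002 -0.059; 1 -0.449 -0.538 -0.002 -0.059; 1 -0.449 -0.538 -0.002 -0.059; 1 -0.449 -0.538 -0.002 -0.059; 1 -0.449 -0.538 -0.002 -0.059; 1 -0.449 -0.538 -0.002 -0.059; 1 -0.449 -0.538 -0.002 -0.059; 1 -0.449 -0.538 -0.002 -0.059; 1 -0.449 -0.538 -0.002 -0.059; 1 -0.449 -0.538 -0.002 -0.059; 1 -0.449 -0.538 -0.002 -0.059; 1 -0.449 -0.538 -0.002 -0.059; 1 -0.449 -0.538 -0.002 -0.059; 1 -0.449 -0.538 -0.002 -0.059; 1 -0.449 -0.538 -0.002 -0.059; 1 -0.449 -0.538 -0.002 -0.059",
  squeeze=30,
)

```text
clock: 7.02
eef_pos: [454.5, -47.5, 406.5]
tcp_rot: [3.141, -0.001, 3.03]
contact_force: [0.4, 0.1, -0.2]
opening: 1.0
```

```bash
python3 - <<'E'
from h import *
s=r.sense(); print({k:np.round(v,4).tolist() for k,v in s.items()})
print(shift((534,-49,407),np.pi/2-0.11,s))
f=grab_frame("scene"); cv2.imwrite("pics/s2.png",f["img"][:,:,::-1])
E
```

```text
{'clock': 7.0167, 'qpos': [-0.1076, 0.0855, 1.9752, 0.0004, 1.0816, -1.5671], 'qvel': [0.0282, -0.0082, 0.0074, -0.0005, 0.0004, -0.0006], 'joint_efforts': [-1.3796, -38.67, -33.2625, -0.0913, -0.0748, -0.047], 'eef_pos': [454.5456, -47.5138, 406.4954], 'tcp_rot': [3.1412, -0.0008, 3.0302], 'contact_force': [0.4115, 0.1004, -0.2134], 'wrist_torque': [0.0178, -0.0012, -0.0309], 'opening': 0.9996}
(array([-0.0791,  0.0074, -0.0006]), np.float64(-0.0004583247995308492), array([[-9.93796753e-01,  1.11209346e-01, -7.04267982e-04],
       [ 1.11209043e-01,  9.93796931e-01,  4.56469091e-04],
       [ 7.50662988e-04,  3.75316532e-04, -9.99999648e-01]]))
```

View pics/s2.png

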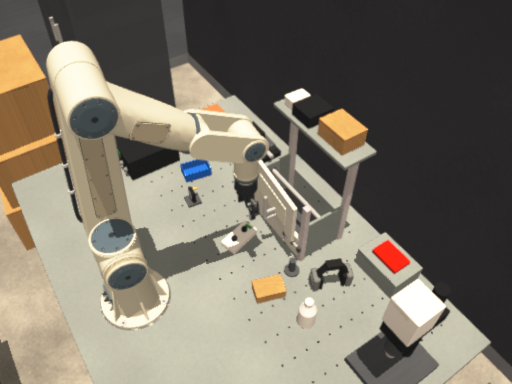

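Emit:
apply_moves(
  motion="1 -0.04 0.004 0 0; 1 -0.079 0.007 0 0; 1 -0.079 0.007 0 0; 1 -0.079 0.007 0 0; -1 -0.079 0.007 0 0; -1 -0.079 0.007 0 0; -1 -0.079 0.007 0 0; -1 -0.079 0.007 0 0; -1 -0.079 0.007 0 0; -1 -0.079 0.007 0 0; -1 -0.079 0.007 0 0; -1 -0.079 0.007 0 0",
  squeeze=25,
)

```text
clock: 8.07
eef_pos: [534.2, -49.3, 407.0]
tcp_rot: [3.141, 0.0, 3.031]
contact_force: [0.1, 2.3, 3.1]
opening: 0.156
```

```bash
python3 - <<'E'
from h import *
s=r.sense(); print({k:np.round(v,4).tolist() for k,v in s.items()})
f=grab_frame("scene"); crop(f["img"],200,100,340,260,4,"s3.png")
# arc plan from handle at hinge
H=np.array([604.4,122.5]); R=Ro.from_euler("xyz",s["tcp_rot"]).as_matrix()
p=np.array(s["eef_pos"]); v=p[:2]-H; rad=np.hypot(*v); a0=np.arctan2(v[1],v[0]); print(rad,np.degrees(a0))
th0=-np.arctan2(180,-52)*-1; 
for i in range(1,21):
    da=-1.62*i/20
    q=H+rad*np.array([np.cos(a0+da),np.sin(a0+da)])
    d=R.T@np.array([*(q-p[:2]),0])/1000; print(i,np.round(d[:2],3),round(-da/np.pi,3),np.round(q))
E
```

```text
{'clock': 8.0667, 'qpos': [-0.095, 0.213, 1.8204, 0.0004, 1.1077, -1.5554], 'qvel': [-0.0017, 0.0028, -0.0029, -0.0013, -0.0006, -0.0025], 'joint_efforts': [-0.7676, -47.8639, -32.2371, -0.3955, -0.1248, 0.0218], 'eef_pos': [534.1502, -49.3477, 406.9992], 'tcp_rot': [3.1413, 0.0005, 3.031], 'contact_force': [0.088, 2.3409, 3.0654], 'wrist_torque': [0.2363, 0.0472, 0.045], 'opening': 0.1563}
185.65200813869927 -112.23430955732577
1 [0.014 0.005] 0.026 [520. -43.]
2 [0.028 0.011] 0.052 [507. -36.]
3 [0.041 0.017] 0.077 [495. -27.]
4 [0.054 0.025] 0.103 [483. -18.]
5 [0.066 0.034] 0.129 [472.  -8.]
6 [0.078 0.044] 0.155 [462.   3.]
7 [0.088 0.055] 0.18 [453.  15.]
8 [0.097 0.067] 0.206 [445.  28.]
9 [0.106 0.079] 0.232 [438.  41.]
10 [0.114 0.092] 0.258 [431.  55.]
11 [0.12  0.106] 0.284 [427.  69.]
12 [0.125 0.12 ] 0.309 [423.  84.]
13 [0.129 0.134] 0.335 [420.  98.]
14 [0.132 0.149] 0.361 [419. 113.]
15 [0.134 0.164] 0.387 [419. 128.]
16 [0.135 0.179] 0.413 [420. 143.]
17 [0.134 0.194] 0.438 [422. 158.]
18 [0.132 0.209] 0.464 [426. 173.]
19 [0.129 0.224] 0.49 [430. 187.]
20 [0.125 0.238] 0.516 [436. 201.]
```

View pics/s3.png

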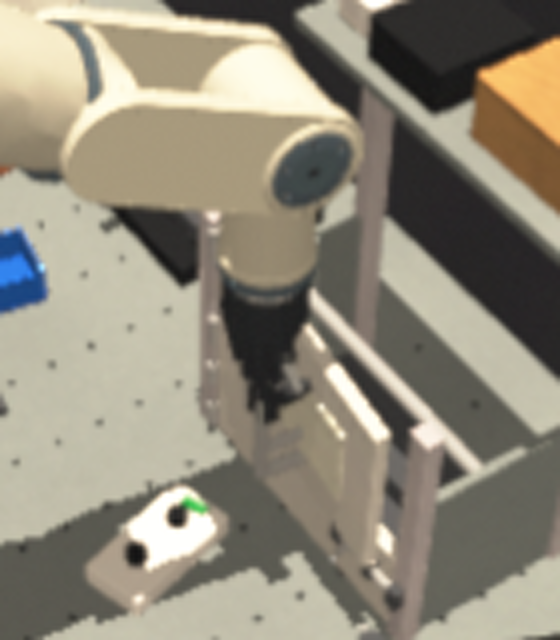

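Emit:
apply_moves(
  motion="-1 0.014 0.005 0 0.026; -1 0.028 0.011 0 0.052; -1 0.041 0.017 0 0.077; -1 0.054 0.025 0 0.103; -1 0.066 0.034 0 0.129; -1 0.078 0.044 0 0.155; -1 0.088 0.055 0 0.18; -1 0.097 0.067 0 0.206; -1 0.106 0.079 0 0.232; -1 0.114 0.092 0 0.258; -1 0.12 0.106 0 0.284; -1 0.125 0.12 0 0.309; -1 0.129 0.134 0 0.335; -1 0.132 0.149 0 0.361; -1 0.134 0.164 0 0.387; -1 0.135 0.179 0 0.413; -1 0.134 0.194 0 0.438; -1 0.132 0.209 0 0.464; -1 0.129 0.224 0 0.49; -1 0.125 0.238 0 0.516",
)

```text
clock: 9.78
eef_pos: [435.9, 201.8, 407.0]
tcp_rot: [-3.141, -0.0, 1.406]
contact_force: [-0.9, 0.7, 4.3]
opening: 0.15
```

```bash
python3 - <<'E'
from h import *
s=r.sense(); print({k:np.round(v,4).tolist() for k,v in s.items()})
f=grab_frame("scene"); crop(f["img"],150,80,350,280,3,"s4.png")
f=grab_frame("top"); crop(f["img"],150,80,350,280,3,"t4.png")
print(Ro.from_euler("xyz",s["tcp_rot"]).as_matrix().round(3))
E
```

```text
{'clock': 9.7833, 'qpos': [0.4302, 0.1234, 1.9307, 0.0004, 1.088, 0.5945], 'qvel': [0.2487, 0.2124, -0.2494, -0.0088, 0.0218, 1.2206], 'joint_efforts': [-2.3643, -41.4751, -30.6515, -0.2607, -0.6621, -1.8002], 'eef_pos': [435.9185, 201.7501, 406.976], 'tcp_rot': [-3.1409, -0.0, 1.4063], 'contact_force': [-0.92, 0.6762, 4.252], 'wrist_torque': [-0.0416, 0.2262, 0.1936], 'opening': 0.1504}
[[ 0.164  0.987 -0.001]
 [ 0.987 -0.164  0.   ]
 [ 0.    -0.001 -1.   ]]
```

View pics/s4.png

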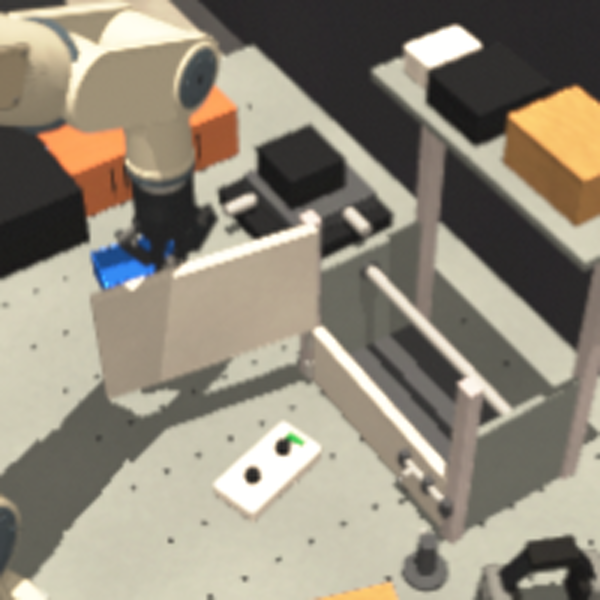

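View pics/t4.png

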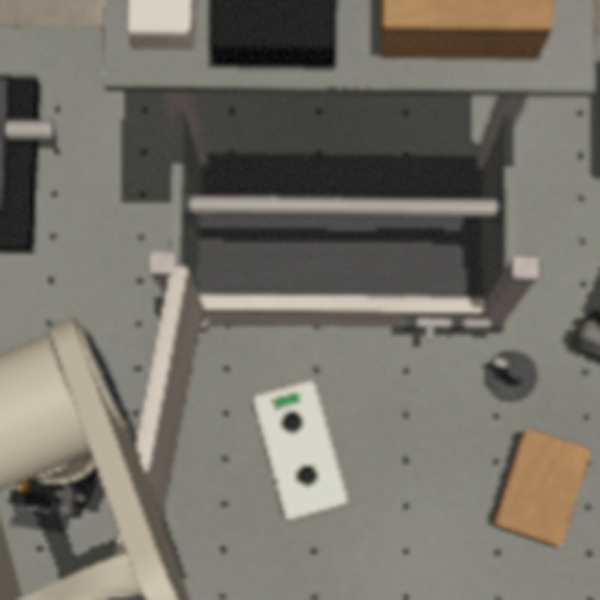

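Emit:
apply_moves(
  motion="1 0 0 0 0; 1 0 0 0 0; 1 0 0 0 0; 1 0 0 0 0; 1 0 0 0 0; 1 0 0 -0.02 0; 1 0 0 -0.05 0; 1 0 0 -0.09 0; 1 0 0 -0.12 0; 1 0 0 -0.12 0; 1 0 0 -0.12 0",
)

```text
clock: 10.8
eef_pos: [436.4, 200.8, 528.4]
tcp_rot: [3.138, -0.002, 1.41]
contact_force: [0.3, -0.3, -0.1]
opening: 1.003
```

```bash
python3 - <<'E'
from h import *
s=r.sense(); print({k:np.round(v,4).tolist() for k,v in s.items()})
f=grab_frame("scene"); crop(f["img"],140,60,340,260,3,"s5.png")
crop(f["img"],290,240,370,300,9,"ear.png")
u=cv2.undistortPoints(np.array([[[278.75,142.5]]]),K(f),np.array(f["dist_coeffs"])).reshape(2)
R=np.array(f["R"]);C=-R.T@np.array(f["t"]); d=R.T@np.array([*u,1]); P=C+d*(534-C[0])/d[0]; print("j5 disc",P, "px/mm",468/((R@P+f["t"])[2]))
g=grab_frame("top"); crop(g["img"],320,140,400,220,7,"eart.png"); crop(g["img"],150,80,350,280,3,"t5.png")
E
```

```text
{'clock': 10.8, 'qpos': [0.4282, 0.0173, 1.7721, -0.0001, 1.3482, 0.5892], 'qvel': [0.0003, 0.0307, 0.0573, 0.0006, -0.0159, 0.0013], 'joint_efforts': [0.0228, -41.3106, -40.0862, 0.002, 0.2042, -0.0001], 'eef_pos': [436.3586, 200.8065, 528.372], 'tcp_rot': [3.1383, -0.0021, 1.4098], 'contact_force': [0.3378, -0.3469, -0.0881], 'wrist_torque': [-0.0193, -0.0294, 0.047], 'opening': 1.0027}
j5 disc [ 534.         -113.51971791  572.87534647] px/mm 0.33398703449784256
```

View pics/s5.png

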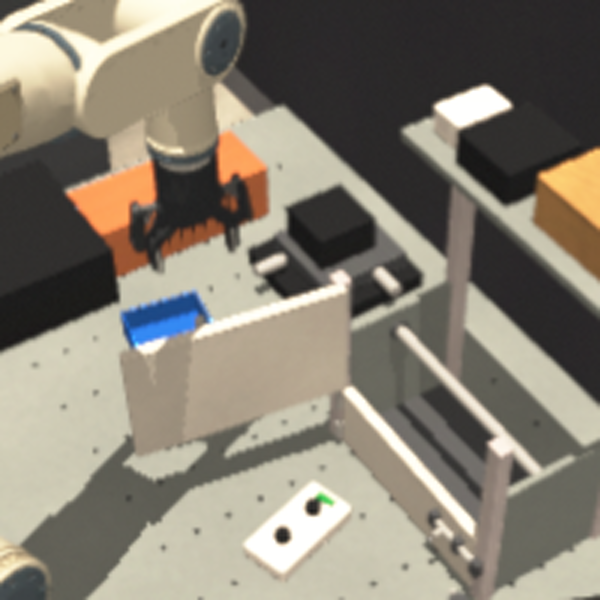

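View pics/ear.png

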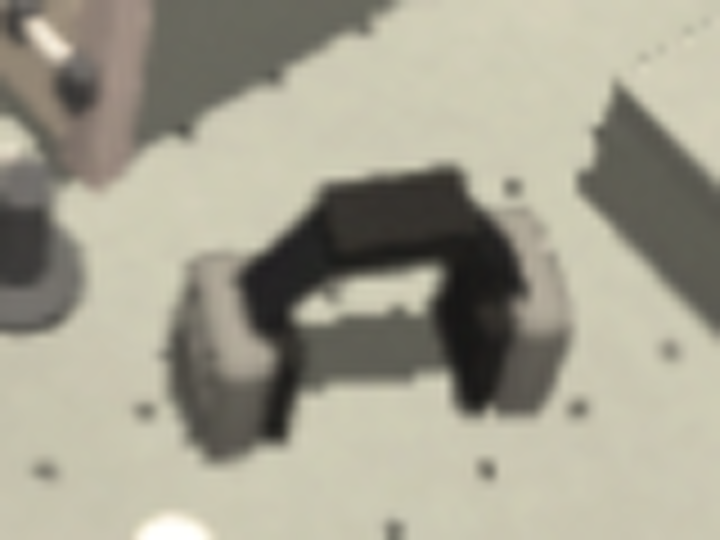

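View pics/eart.png

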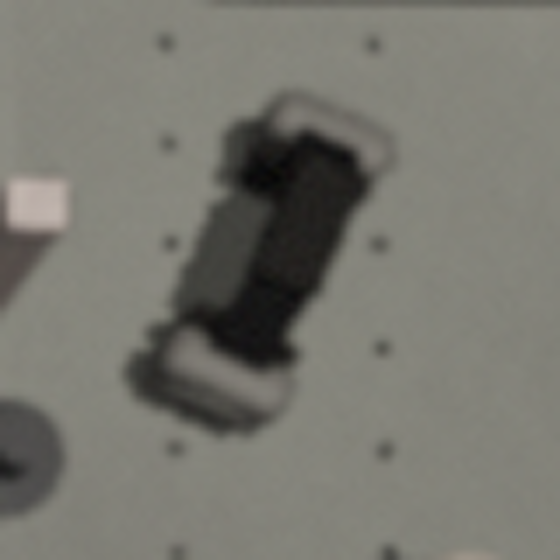

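```bash
python3 - <<'E'
from h import *
g=grab_frame("top"); T=lambda a:[320+a[0]/7,140+a[1]/7]
a=at_z(g,[T((312,220))],131);print("pad top centre",a)
a=at_z(g,[T((258,270)),T((305,145)),T((315,295)),T((370,170))],131);print(a, np.degrees(np.arctan2(a[1,1]-a[0,1],a[1,0]-a[0,0])),np.degrees(np.arctan2(a[3,1]-a[2,1],a[3,0]-a[2,0])))
# overlay model
psi=np.radians(-22.7); C=np.array([632.8,-337.])
ex=np.array([np.cos(psi),np.sin(psi)]);ey=np.array([-ex[1],ex[0]])
im=g["img"].copy(); s=grab_frame("scene"); im2=s["img"].copy()
im=cv2.resize(im,None,fx=4,fy=4);im2=cv2.resize(im2,None,fx=4,fy=4)
def rect(hx,hy,z,c0=0):
    return [np.r_[C+ex*(c0+a*hx)+ey*b*hy,z] for a,b in((-1,-1),(1,-1),(1,1),(-1,1))]
for f,m in((g,im),(s,im2)):
    for q,c in((rect(30,16,131),(255,0,0)),(rect(79,31,0),(0,255,0)),(rect(21.5,31,74,57.5),(255,255,0)),(rect(21.5,31,74,-57.5),(255,255,0))):
        cv2.polylines(m,[np.int32((proj(f,q)+.5)*4)],True,c,1)
cv2.imwrite("pics/ovt.png",cv2.resize(im[140*4:220*4,320*4:400*4,::-1],None,fx=1.8,fy=1.8)); cv2.imwrite("pics/ovs.png",cv2.resize(im2[240*4:300*4,290*4:370*4,::-1],None,fx=2,fy=2))
pt=C-32*ex; print(pt)
print(shift((*pt,400),np.pi/2+psi))
E
```

```text
pad top centre [[ 633.72329857 -339.51427479  131.        ]]
[[ 610.9854781  -315.09704955  131.        ]
 [ 667.74272514 -337.34842654  131.        ]
 [ 599.93786671 -339.89243289  131.        ]
 [ 656.56993679 -365.79448781  131.        ]] -21.40739859737926 -24.578140127409267
[ 603.27878114 -324.65100665]
(array([-0.4916,  0.2497,  0.1253]), np.float64(-0.4250802314149773), array([[ 0.16012668,  0.98709364, -0.00236367],
       [ 0.98709537, -0.16012962, -0.00111258],
       [-0.00147671, -0.00215502, -0.99999659]]))
```

View pics/ovt.png

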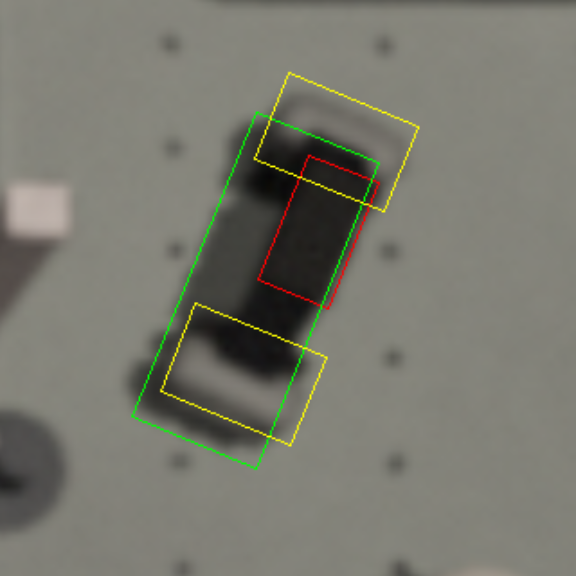

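View pics/ovs.png

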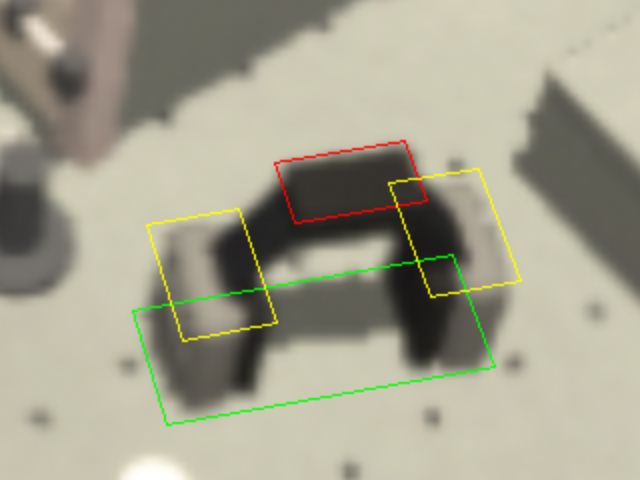

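Emit:
apply_moves(
  motion="1 -0.492 0.25 0 -0.425; 1 -0.492 0.25 0 -0.425; 1 -0.492 0.25 0 -0.425; 1 -0.492 0.25 0 -0.425; 1 -0.492 0.25 0 -0.425; 1 -0.492 0.25 0 -0.425; 1 -0.492 0.25 0 -0.425; 1 -0.492 0.25 0 -0.425; 1 -0.492 0.25 0 -0.425; 1 -0.492 0.25 0 -0.425; 1 -0.492 0.25 0 -0.425; 1 -0.492 0.25 0 -0.425; 1 -0.492 0.25 0 -0.425; 1 -0.492 0.25 0 -0.425; 1 -0.492 0.25 0.03 -0.425; 1 -0.492 0.25 0.06 -0.425; 1 -0.492 0.25 0.1 -0.425; 1 -0.492 0.25 0.14 -0.425; 1 -0.492 0.25 0.14 -0.425; 1 -0.492 0.25 0.14 -0.425",
)

```text
clock: 12.67
eef_pos: [603.5, -324.4, 383.8]
tcp_rot: [3.141, -0.007, 2.745]
contact_force: [0.3, -0.0, 2.1]
opening: 1.003
```

```bash
python3 - <<'E'
from h import *
s=r.sense(); print({k:np.round(v,4).tolist() for k,v in s.items()})
f=grab_frame("scene"); crop(f["img"],240,130,400,310,3,"s6.png")
g=grab_frame("top"); crop(g["img"],250,100,410,260,3,"t6.png")
psi=np.radians(-22.7); C=np.array([632.8,-337.5]);ex=np.array([np.cos(psi),np.sin(psi)])
pt=C-32*ex; print(pt,shift((*pt,273),np.pi/2+psi))
E
```

```text
{'clock': 12.6667, 'qpos': [-0.4954, 0.4655, 1.5103, 0.0, 1.1724, -1.6699], 'qvel': [0.0023, -0.0589, -0.0802, 0.0002, 0.0173, 0.0004], 'joint_efforts': [-0.1815, -63.8248, -30.9516, -0.0074, -0.2293, -0.0002], 'eef_pos': [603.4742, -324.3827, 383.8244], 'tcp_rot': [3.1409, -0.0066, 2.7453], 'contact_force': [0.2798, -0.0158, 2.1095], 'wrist_torque': [-0.0555, -0.0171, 0.0458], 'opening': 1.0033}
[ 603.27878114 -325.15100665] (array([ 0.0017, -0.0007,  0.1156]), np.float64(-8.269005710788674e-06), array([[-9.22526467e-01,  3.85930000e-01,  1.71827170e-03],
       [ 3.85928906e-01,  9.22528045e-01, -9.41400613e-04],
       [-1.94846857e-03, -2.05336262e-04, -9.99998081e-01]]))
```

View pics/s6.png

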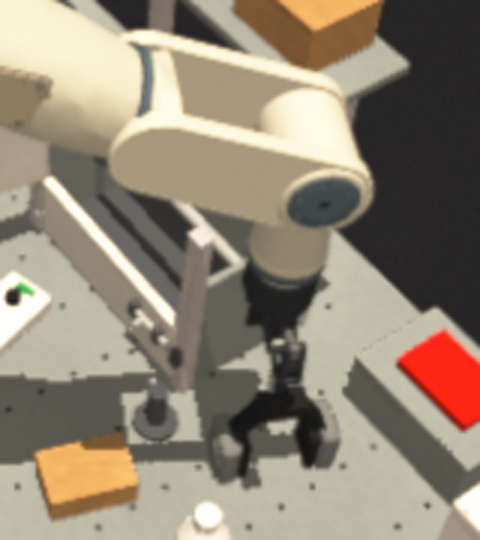

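View pics/t6.png

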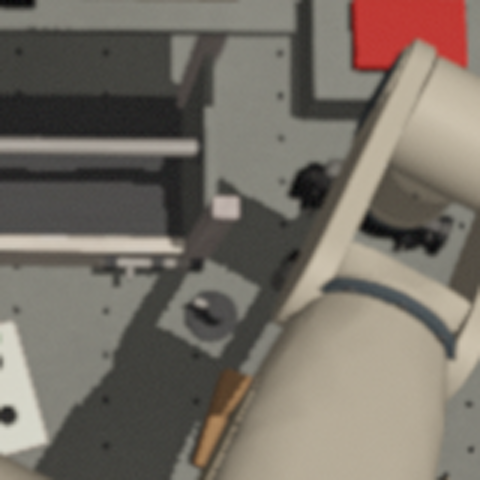

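Emit:
apply_moves(
  motion="1 0.002 -0.001 0.03 0; 1 0.002 -0.001 0.06 0; 1 0.002 -0.001 0.09 0; 1 0.002 -0.001 0.111 0; 1 0.002 -0.001 0.111 0; 1 0.002 -0.001 0.111 0; -1 0.002 -0.001 0.111 0; -1 0.002 -0.001 0.111 0; -1 0.002 -0.001 0.111 0; -1 0.002 -0.001 0.111 0; -1 0.002 -0.001 0.111 0; -1 0.002 -0.001 0.111 0; -1 0.002 -0.001 0.111 0; -1 0.002 -0.001 0.111 0; -1 0.002 -0.001 0.111 0",
  squeeze=80,
)

```text
clock: 14.02
eef_pos: [602.4, -325.0, 277.2]
tcp_rot: [3.142, 0.002, 2.745]
contact_force: [0.1, 1.4, 7.0]
opening: 0.355
```

```bash
python3 - <<'E'
from h import *
s=r.sense(); print({k:np.round(v,4).tolist() for k,v in s.items()})
f=grab_frame("scene"); crop(f["img"],290,200,390,300,6,"s7.png")
E
```

```text
{'clock': 14.0167, 'qpos': [-0.497, 0.5717, 1.5934, 0.0002, 0.9746, -1.6715], 'qvel': [0.0006, -0.0007, 0.0013, -0.0002, 0.0016, -0.0004], 'joint_efforts': [-0.6532, -66.4761, -28.3298, -0.1984, -0.4538, -0.0316], 'eef_pos': [602.4228, -324.9863, 277.2367], 'tcp_rot': [3.1416, 0.0019, 2.7452], 'contact_force': [0.1395, 1.3578, 7.0232], 'wrist_torque': [0.1312, 0.1594, -0.0363], 'opening': 0.3546}
```

View pics/s7.png

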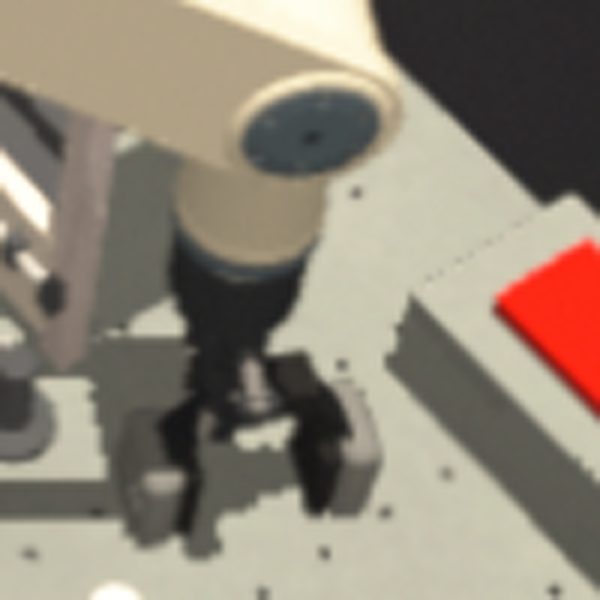

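Emit:
apply_moves(
  motion="-1 0 0 -0.01 0; -1 0 0 -0.03 0; -1 0 0 -0.05 0; -1 0 0 -0.05 0; -1 0 0 -0.05 0; -1 0 0 -0.05 0",
  squeeze=100,
)

```text
clock: 14.57
eef_pos: [601.6, -324.7, 325.1]
tcp_rot: [3.142, -0.001, 2.745]
contact_force: [0.2, 0.2, -2.0]
opening: 0.348
```

```bash
python3 - <<'E'
from h import *
s=r.sense(); print({k:np.round(v,4).tolist() for k,v in s.items()})
f=grab_frame("scene"); crop(f["img"],290,190,390,290,6,"s8.png")
for q in("crown_under","ear_defenders"): print(q,[(np.round(d["point"],1).tolist(),round(d["conf"],2)) for d in spotter.place_of(q,"scene")[:1]])
E
```

```text
{'clock': 14.5667, 'qpos': [-0.4971, 0.5184, 1.5642, -0.0, 1.06, -1.6716], 'qvel': [0.0008, 0.0156, 0.0108, 0.0003, -0.0008, 0.0003], 'joint_efforts': [0.0009, -72.9449, -34.111, 0.0039, -0.1094, 0.0001], 'eef_pos': [601.5968, -324.7267, 325.1113], 'tcp_rot': [3.1415, -0.0009, 2.7452], 'contact_force': [0.2006, 0.2204, -1.9576], 'wrist_torque': [0.0284, 0.0885, 0.0501], 'opening': 0.3479}
crown_under [([633.8, -338.4, 149.9], 0.6)]
ear_defenders [([630.3, -338.7, 51.1], 0.95)]
```

View pics/s8.png

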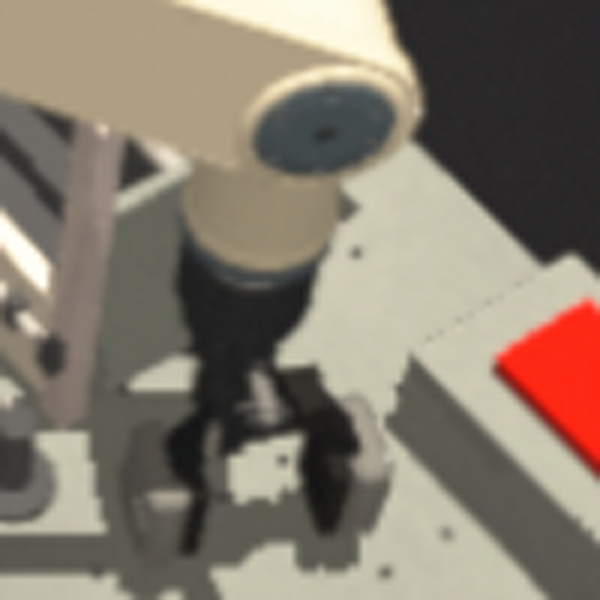

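Emit:
apply_moves(
  motion="-1 0 0 -0.02 0; -1 0 0 -0.05 0; -1 0 0 -0.08 0; -1 0 0 -0.11 0; -1 0 0 -0.135 0; -1 0.02 -0.009 -0.142 0; -1 0.05 -0.021 -0.142 0; -1 0.08 -0.034 -0.142 0; -1 0.11 -0.047 -0.142 0; -1 0.138 -0.059 -0.142 0; -1 0.155 -0.05 -0.142 0; -1 0.167 -0.02 -0.142 -0.01; -1 0.179 0.01 -0.142 -0.03; -1 0.192 0.04 -0.142 -0.05; -1 0.204 0.07 -0.142 -0.07; -1 0.216 0.1 -0.142 -0.09; -1 0.229 0.13 -0.142 -0.11; -1 0.242 0.16 -0.142 -0.126; -1 0.255 0.19 -0.142 -0.126; -1 0.264 0.212 -0.142 -0.126",
)

```text
clock: 16.38
eef_pos: [439.6, -25.3, 467.1]
tcp_rot: [3.141, -0.001, -3.141]
contact_force: [0.3, -1.1, -1.3]
opening: 0.348
```

```bash
python3 - <<'E'
from h import *
s=r.sense(); print({k:np.round(v,4).tolist() for k,v in s.items()})
f=grab_frame("scene"); crop(f["img"],170,40,370,290,2.4,"s9.png")
for q in("crown_under","ear_defenders"): print(q,[(np.round(d["point"],1).tolist(),round(d["conf"],2)) for d in spotter.place_of(q,"scene")[:1]])
f=grab_frame("top"); crop(f["img"],170,80,370,290,2.8,"t9.png")
for q in("crown_under","ear_defenders"): print(q,[(np.round(d["point"],1).tolist(),round(d["conf"],2)) for d in spotter.place_of(q,"top")[:1]])
E
```

```text
{'clock': 16.3833, 'qpos': [-0.0611, -0.0055, 1.929, 0.0006, 1.2192, -1.6325], 'qvel': [0.6289, -0.0293, 0.0278, -0.0124, -0.0046, 0.6182], 'joint_efforts': [-4.6682, -36.4761, -35.9964, 0.0682, 0.0586, -0.9323], 'eef_pos': [439.617, -25.3025, 467.104], 'tcp_rot': [3.1409, -0.0011, -3.1413], 'contact_force': [0.3267, -1.1337, -1.3271], 'wrist_torque': [0.0123, 0.012, 0.0095], 'opening': 0.3481}
crown_under [([474.2, -27.9, 291.0], 0.57)]
ear_defenders [([472.6, -26.7, 191.2], 0.57)]
crown_under []
ear_defenders []
```

View pics/s9.png

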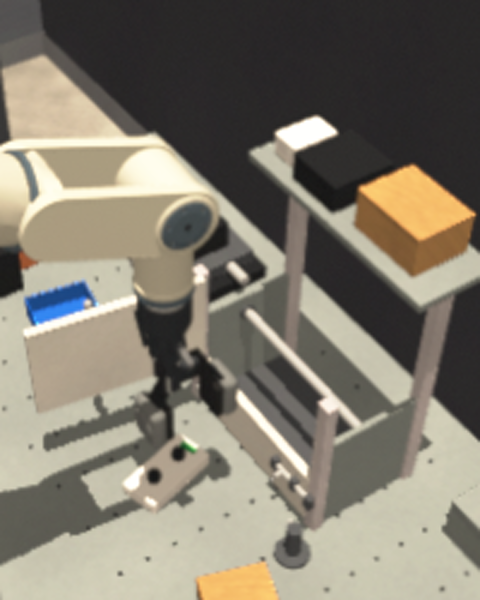

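View pics/t9.png

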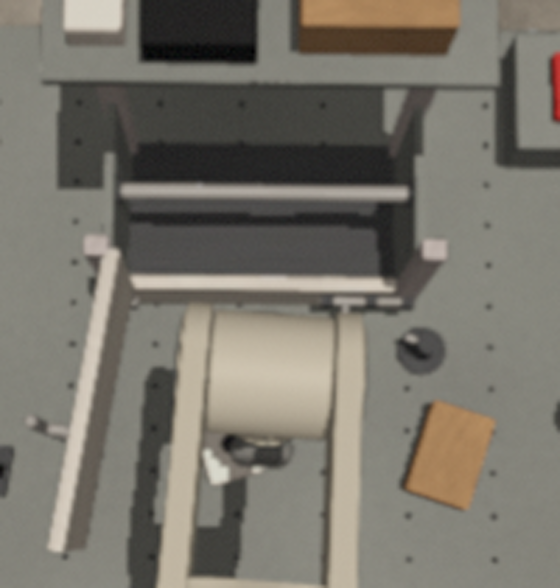

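Emit:
apply_moves(
  motion="-1 -0.01 0 0 0; -1 -0.03 0 0 0; -1 -0.06 0 0 0; -1 -0.09 0 0 0; -1 -0.12 0 0 0; -1 -0.15 0 0 0; -1 -0.175 0 0 0; -1 -0.195 0 0 0; -1 -0.21 0 0 0; -1 -0.218 0 0 0; -1 -0.221 0 0 0; -1 -0.221 0 0 0; -1 -0.221 0 0 0; -1 -0.221 0 0 0",
)

```text
clock: 17.85
eef_pos: [660.6, -27.7, 467.8]
tcp_rot: [-3.142, -0.0, 3.141]
contact_force: [0.3, -0.4, -2.0]
opening: 0.348
```

```bash
python3 - <<'E'
from h import *
s=r.sense(); print({k:np.round(v,4).tolist() for k,v in s.items()})
f=grab_frame("scene"); crop(f["img"],220,60,380,260,3,"s10.png"); crop(f["img"],260,150,340,230,8,"s10b.png")
for q in("crown_under","ear_defenders","rail_mid","shelf_edge"): print(q,[(np.round(d["point"],1).tolist(),round(d["conf"],2)) for d in spotter.place_of(q,"scene")[:1]])
f=grab_frame("top"); crop(f["img"],170,80,370,290,2.8,"t10.png")
for q in("crown_under","ear_defenders","rail_mid"): print(q,[(np.round(d["point"],1).tolist(),round(d["conf"],2)) for d in spotter.place_of(q,"top")[:1]])
E
```

```text
{'clock': 17.85, 'qpos': [-0.0442, 0.3607, 1.4804, -0.0, 1.3007, -1.6142], 'qvel': [0.0049, -0.0067, 0.0007, 0.0005, -0.0011, -0.0013], 'joint_efforts': [-0.1069, -64.2675, -37.829, -0.0047, -0.0837, -0.0012], 'eef_pos': [660.6061, -27.7263, 467.8331], 'tcp_rot': [-3.1416, -0.0003, 3.1408], 'contact_force': [0.2844, -0.4157, -1.9977], 'wrist_torque': [-0.0641, 0.0762, -0.0191], 'opening': 0.3479}
crown_under [([693.7, -29.3, 295.7], 0.78)]
ear_defenders [([693.6, -33.3, 191.3], 0.58)]
rail_mid [([695.5, -27.1, 164.2], 0.69)]
shelf_edge []
crown_under []
ear_defenders [([690.3, -26.6, 198.0], 0.77)]
rail_mid [([697.0, -22.4, 165.8], 0.52)]
```

View pics/s10.png

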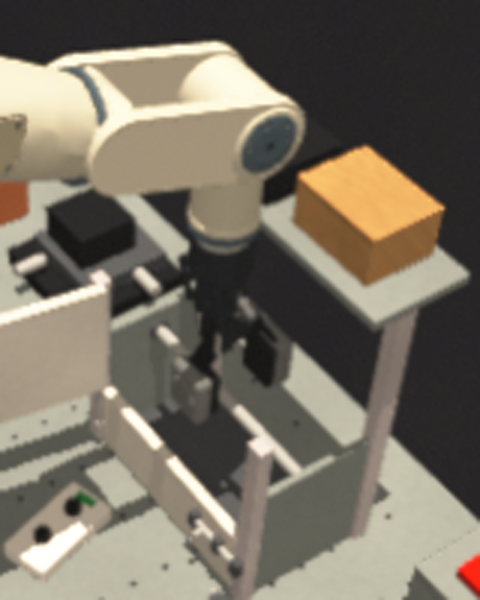

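View pics/s10b.png

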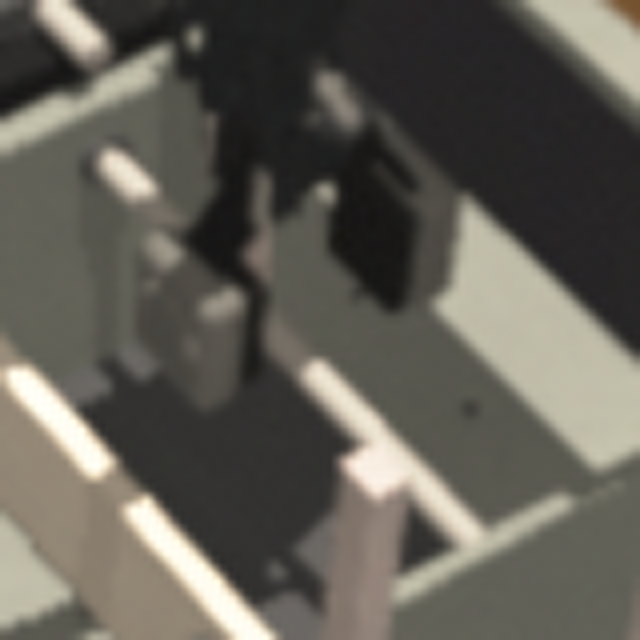

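View pics/t10.png

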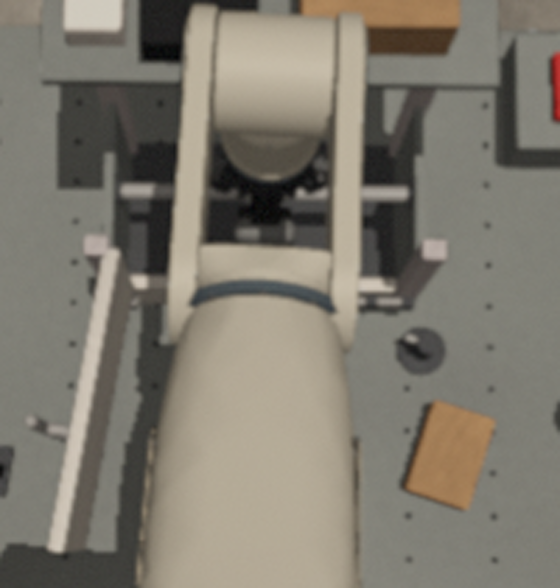

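```bash
cat > ov.py <<'E'
from h import *
import sys
def ov(cx,cy,cz,pitch,yaw,win,s,name,cam="scene"):
    f=grab_frame(cam); m=cv2.resize(f["img"],None,fx=s,fy=s,interpolation=cv2.INTER_CUBIC)
    R=Ro.from_euler("ZY",[yaw,pitch],degrees=True).as_matrix(); c=np.array([cx,cy,cz])
    def box(x0,x1,y0,y1,z0,z1,col):
        P=[c+R@np.array([x,y,z]) for z in(z0,z1) for x,y in((x0,y0),(x1,y0),(x1,y1),(x0,y1))]
        q=np.int32((proj(f,P)+.5)*s)
        cv2.polylines(m,[q[:4]],True,col,1);cv2.polylines(m,[q[4:]],True,col,1)
        for i in range(4): cv2.line(m,q[i],q[i+4],col,1)
    box(36,79,-31,31,0,74,(255,255,0)); box(-79,-36,-31,31,0,74,(0,255,0)); box(-30,30,-16,16,105,131,(255,0,0))
    P=[(694,-188,165),(694,133,165)]; q=np.int32((proj(f,P)+.5)*s); cv2.line(m,q[0],q[1],(0,0,255),1)
    x0,y0,x1,y1=[int(v*s) for v in win]; cv2.imwrite("pics/"+name,m[y0:y1,x0:x1,::-1])
E
python3 - <<'E'
from ov import ov
ov(693.5,-27.7,190.8,0,0,(260,140,340,220),7,"o1.png")
ov(693.5,-27.7,189.5,2.5,0,(260,140,340,220),7,"o2.png")
E
```

```text
(no output)
```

View pics/o1.png

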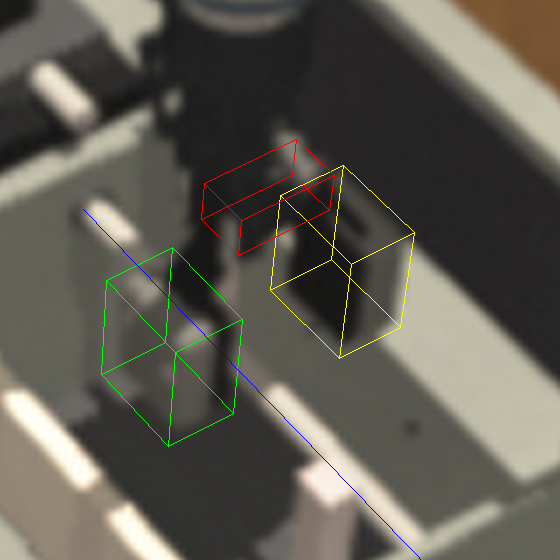

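View pics/o2.png

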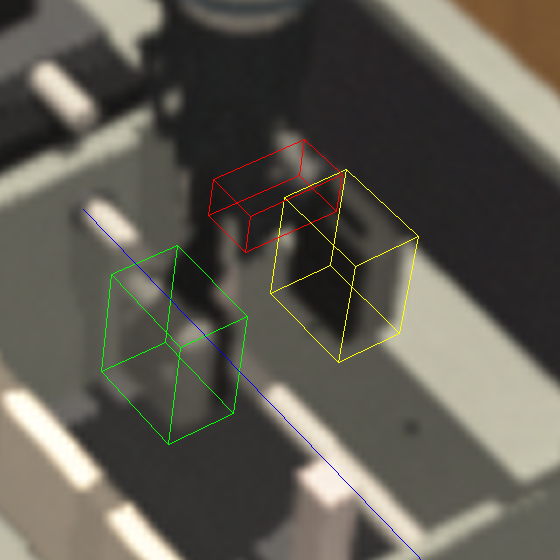

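Emit:
apply_moves(
  motion="-1 -0.001 0 0.01 0; -1 -0.001 0 0.025 0; -1 -0.001 0 0.04 0; -1 -0.001 0 0.055 0; -1 -0.001 0 0.07 0; -1 -0.001 0 0.085 0; -1 -0.001 0 0.095 0; -1 -0.001 0 0.103 0; -1 -0.001 0 0.108 0; -1 -0.001 0 0.11 0; -1 -0.001 0 0.11 0; -1 -0.001 0 0.11 0",
)

```text
clock: 19.4
eef_pos: [662.5, -27.5, 358.3]
tcp_rot: [-3.142, 0.001, 3.141]
contact_force: [-0.3, -0.2, -1.8]
opening: 0.348
```

```bash
python3 - <<'E'
from ov import *
s=r.sense(); print({k:np.round(v,4).tolist() for k,v in s.items()})
ov(694.5,-27.7,80,0,0,(250,150,350,240),6,"o3.png")
for q in("crown_under","ear_defenders","rail_mid"): print(q,[(np.round(d["point"],1).tolist(),round(d["conf"],2)) for d in spotter.place_of(q,"scene")[:1]])
f=grab_frame("scene");crop(f["img"],220,60,380,260,3,"s11.png")
E
```

```text
{'clock': 19.4, 'qpos': [-0.0438, 0.4543, 1.5886, -0.0, 1.0977, -1.6141], 'qvel': [0.001, -0.0051, -0.0036, -0.0009, 0.0001, 0.0001], 'joint_efforts': [0.0005, -66.8799, -33.4071, 0.0013, -0.0665, 0.0001], 'eef_pos': [662.5187, -27.5355, 358.2835], 'tcp_rot': [-3.1415, 0.0009, 3.1411], 'contact_force': [-0.3072, -0.1679, -1.7957], 'wrist_torque': [-0.006, 0.0827, -0.0055], 'opening': 0.3481}
crown_under [([696.3, -29.3, 186.7], 0.62)]
ear_defenders [([695.0, -29.1, 82.2], 0.81)]
rail_mid [([694.8, -27.7, 162.7], 0.48)]
```

View pics/o3.png

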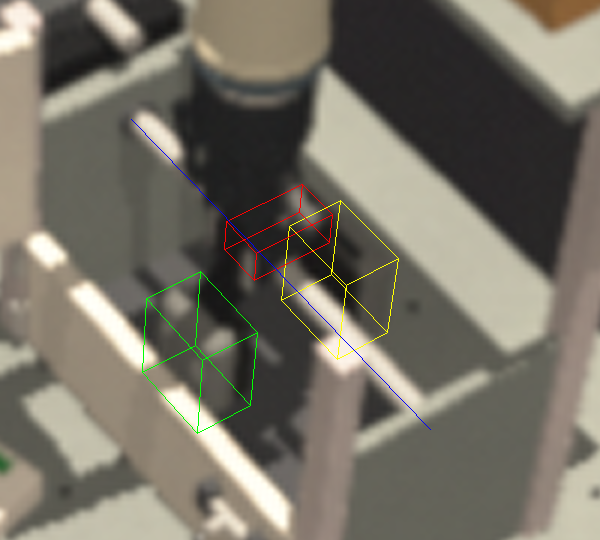

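View pics/s11.png

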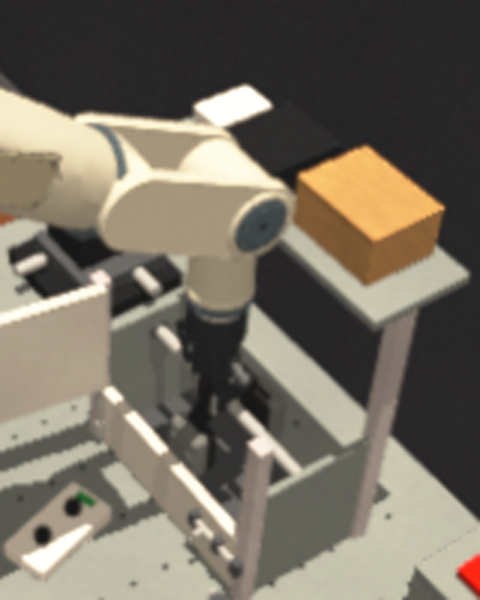

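Emit:
apply_moves(
  motion="-1 0.001 0 0.003 0; -1 0.001 0 0.006 0; -1 0.001 0 0.008 0; -1 0.001 0 0.01 0; -1 0.001 0 0.01 0; -1 0.001 0 0.01 0",
)

```text
clock: 20.15
eef_pos: [661.3, -27.5, 347.4]
tcp_rot: [3.142, -0.0, 3.141]
contact_force: [0.9, -0.6, -2.2]
opening: 0.346
```

Emit:
apply_moves(
  motion="-1 0 0 0.001 0; -1 0 0 0.001 0; -1 0 0 0.002 0; -1 0 0 0.002 0; -1 0 0 0.002 0",
)

```text
clock: 20.57
eef_pos: [661.3, -27.5, 345.7]
tcp_rot: [-3.142, -0.0, 3.141]
contact_force: [0.2, 0.3, -1.8]
opening: 0.352
```

Emit:
apply_moves(
  motion="-1 0 0 0.001 0; -1 0 0 0.001 0; -1 0 0 0.002 0; -1 0 0 0.002 0; -1 0 0 0.002 0",
)

```text
clock: 20.98
eef_pos: [661.2, -27.5, 345.0]
tcp_rot: [-3.142, 0.001, 3.141]
contact_force: [-5.2, 1.0, 9.0]
opening: 0.347
```

Emit:
apply_moves(
  motion="-1 0 0 -0.001 0; -1 0 0 -0.001 0; -1 0 0 -0.001 0",
  squeeze=40,
)

```text
clock: 21.23
eef_pos: [661.4, -27.5, 345.1]
tcp_rot: [-3.142, 0.001, 3.141]
contact_force: [-3.0, 0.1, 5.5]
opening: 0.35
```

```bash
python3 - <<'E'
from ov import *
s=r.sense(); print({k:np.round(v,4).tolist() for k,v in s.items()})
ov(694.5,-27.7,68,0,0,(250,150,350,240),6,"o4.png")
for c in("scene","top"):
  f=grab_frame(c)
  for q in("crown_under","ear_defenders","rail_mid"): print(q,[(np.round(d["point"],1).tolist(),round(d["conf"],2)) for d in spotter.place_of(q,c)[:1]])
E
```

```text
{'clock': 21.2333, 'qpos': [-0.0439, 0.4659, 1.6018, -0.0, 1.0732, -1.6141], 'qvel': [-0.0006, 0.0021, -0.0002, 0.0005, 0.0001, -0.0003], 'joint_efforts': [-0.0043, -63.2928, -31.8064, 0.0153, -0.7403, -0.0007], 'eef_pos': [661.3719, -27.5208, 345.1497], 'tcp_rot': [-3.1416, 0.0006, 3.1411], 'contact_force': [-2.9909, 0.0732, 5.4579], 'wrist_torque': [-0.0212, 0.2531, 0.0182], 'opening': 0.3501}
crown_under [([695.7, -30.0, 173.4], 0.82)]
ear_defenders [([694.7, -27.7, 70.1], 0.66)]
rail_mid [([692.4, -27.7, 163.4], 0.52)]
crown_under []
ear_defenders [([691.1, -25.8, 74.7], 0.47)]
rail_mid [([418.5, -245.1, -0.9], 0.68)]
```

View pics/o4.png

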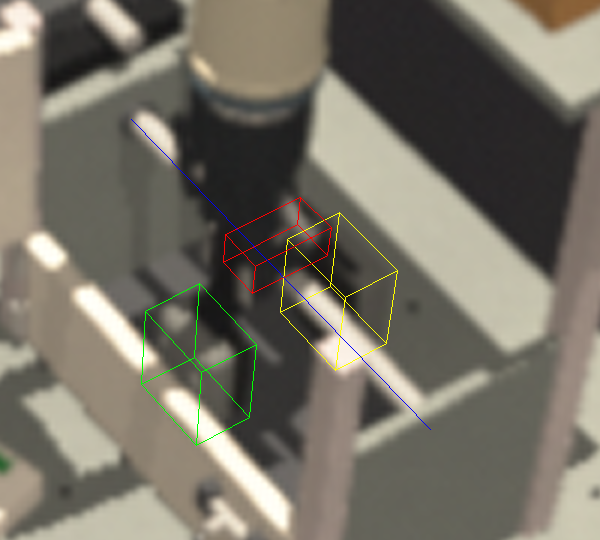

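Emit:
apply_moves(
  motion="-0.2 0 0 0 0; -0.2 0 0 0 0; -0.1 0 0 0 0; 0 0 0 0 0; 0 0 0 0 0; 0 0 0 0 0; 0 0 0 0 0; 0 0 0 0 0; 0 0 0 0 0; 0 0 0 0 0; 0 0 0 0 0; 0 0 0 0 0",
)

```text
clock: 22.68
eef_pos: [661.3, -27.5, 344.7]
tcp_rot: [-3.142, 0.0, 3.141]
contact_force: [-0.7, 0.2, -0.6]
opening: 0.502
```

```bash
python3 - <<'E'
from ov import *
s=r.sense(); print({k:np.round(v,4).tolist() for k,v in s.items()})
f=grab_frame("scene");crop(f["img"],250,150,350,240,6,"s12.png")
E
```

```text
{'clock': 22.6833, 'qpos': [-0.0439, 0.4664, 1.6022, -0.0, 1.073, -1.6142], 'qvel': [-0.0017, -0.0015, 0.0005, -0.0005, 0.0004, -0.0001], 'joint_efforts': [-0.0003, -66.6313, -32.4656, -0.0003, 0.0007, -0.0], 'eef_pos': [661.2858, -27.5234, 344.7015], 'tcp_rot': [-3.1416, 0.0, 3.1411], 'contact_force': [-0.661, 0.1636, -0.5867], 'wrist_torque': [0.0364, -0.0215, -0.0753], 'opening': 0.5017}
```

View pics/s12.png

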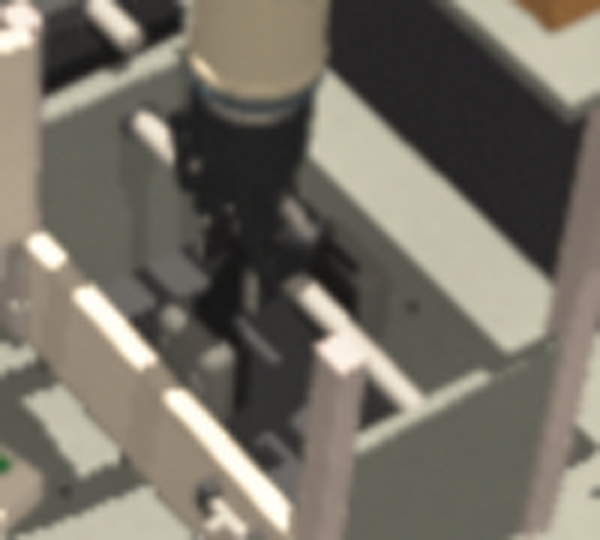

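Emit:
apply_moves(
  motion="0.6 0 0 0 0; 0.6 0 0 0 0; 0.6 0 0 0 0; 0.6 0 0 -0.003 0; 0.6 0 0 -0.01 0; 0.6 0 0 -0.025 0; 0.6 0 0 -0.045 0; 0.6 0 0 -0.07 0; 0.6 0 0 -0.095 0; 0.6 0.01 0 -0.115 0; 0.6 0.03 0 -0.13 0; 0.6 0.06 0 -0.14 0; 0.6 0.09 0 -0.14 0; 0.6 0.12 0 -0.14 0; 0.6 0.15 0 -0.14 0; 0.6 0.18 0 -0.14 0; 0.6 0.21 0 -0.14 0; 0.6 0.23 0 -0.14 0; 0.6 0.23 0 -0.14 0; 0.6 0.23 0 -0.14 0",
)

```text
clock: 24.4
eef_pos: [430.6, -27.4, 485.8]
tcp_rot: [-3.141, 0.002, 3.141]
contact_force: [1.4, 0.0, 0.7]
opening: 0.802
```

```bash
python3 - <<'E'
from ov import *
s=r.sense(); print({k:np.round(v,4).tolist() for k,v in s.items()})
for c in("scene","top"):
  f=grab_frame(c)
  for q in("crown_under","ear_defenders","rail_mid","hatch_handle","hatch_hinge"): print(q,[(np.round(d["point"],1).tolist(),round(d["conf"],2)) for d in spotter.place_of(q,c)[:1]])
f=grab_frame("scene");crop(f["img"],250,150,350,240,6,"s13.png");cv2.imwrite("pics/s13f.png",f["img"][:,:,::-1])
g=grab_frame("top");crop(g["img"],170,60,370,260,3,"t13.png")
ov(694.5,-27.7,68,0,0,(250,150,350,240),6,"o5.png")
E
```

```text
{'clock': 24.4, 'qpos': [-0.067, -0.0382, 1.9193, -0.0, 1.2583, -1.6373], 'qvel': [0.0005, 0.0364, -0.0362, 0.0001, -0.0112, 0.0009], 'joint_efforts': [-0.0759, -34.6076, -34.6067, -0.0121, 0.2918, -0.0151], 'eef_pos': [430.6468, -27.4023, 485.7583], 'tcp_rot': [-3.1414, 0.0022, 3.141], 'contact_force': [1.3512, 0.0106, 0.7203], 'wrist_torque': [0.0018, -0.0759, 0.0626], 'opening': 0.8019}
crown_under [([697.8, -29.6, 171.4], 0.77)]
ear_defenders []
rail_mid [([603.6, -21.5, 115.2], 0.65)]
hatch_handle [([438.3, 209.3, 245.5], 0.96)]
hatch_hinge [([490.8, 438.5, 1.9], 0.52)]
crown_under [([693.1, -26.6, 177.4], 0.77)]
ear_defenders [([693.4, -24.7, 72.6], 0.62)]
rail_mid [([695.8, -22.7, 163.0], 0.85)]
hatch_handle [([435.7, 205.4, 246.4], 0.87)]
hatch_hinge [([603.6, 121.3, 245.4], 0.94)]
```

View pics/s13.png

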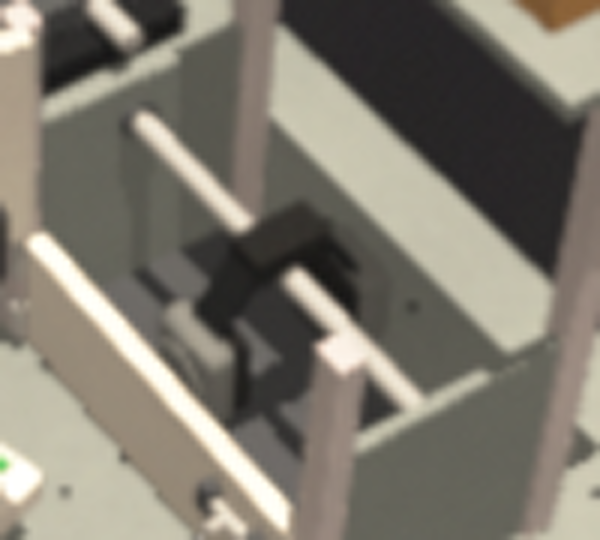

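View pics/o5.png

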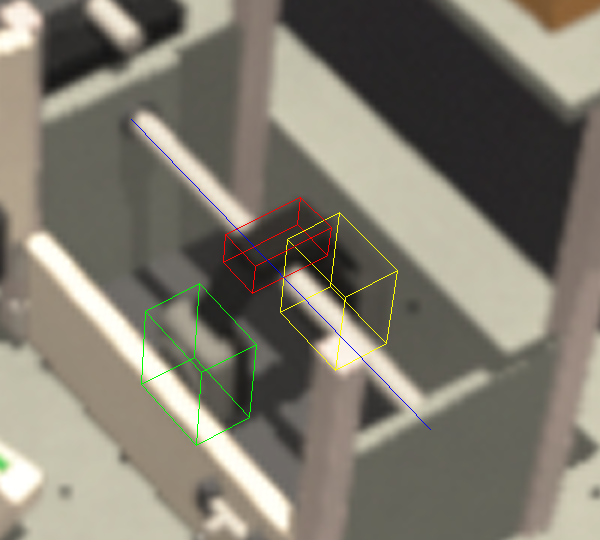

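View pics/t13.png

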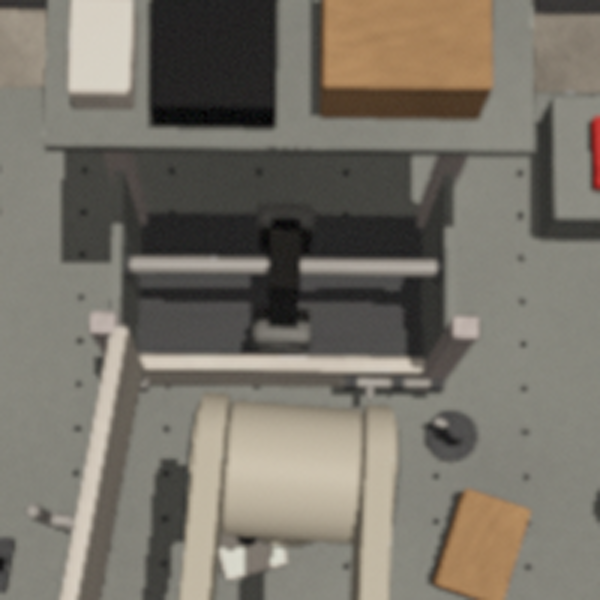

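View pics/s13f.png

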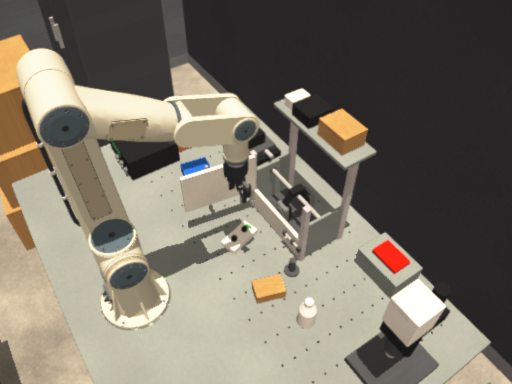

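```bash
python3 - <<'E'
from ov import *
f=grab_frame("scene");g=grab_frame("top")
def st(im,x0,y0,x1,y1,s,n):
    c=cv2.resize(im[y0:y1,x0:x1,::-1].astype(np.float32),None,fx=s,fy=s,interpolation=cv2.INTER_CUBIC)
    c=255*np.clip(c/255,0,1)**0.45; return c
def model(f,c,pitch,yaw):
    R=Ro.from_euler("ZY",[yaw,pitch],degrees=True).as_matrix()
    def b(x0,x1,y0,y1,z0,z1): return np.array([np.array(c)+R@(np.array([x,y,z-105])) for z in(z0,z1) for x,y in((x0,y0),(x1,y0),(x1,y1),(x0,y1))])
    return [b(36,79,-31,31,0,74),b(-79,-36,-31,31,0,74),b(-30,30,-16,16,105,131)]
for nm,fr,w,s in(("s",f,(270,175,320,230),11),("t",g,(245,120,290,185),9)):
    for k,p in enumerate((None,0,4)):
        m=st(fr["img"],*w,s,"")
        if p is not None:
            for P,col in zip(model(fr,(694.5,-27.7,173),p,0),((0,255,255),(0,255,0),(0,0,255))):
                q=np.int32((proj(fr,P)+.5-[w[0],w[1]])*s)
                cv2.polylines(m,[q[:4]],True,col,1);cv2.polylines(m,[q[4:]],True,col,1)
                for i in range(4): cv2.line(m,q[i].tolist(),q[i+4].tolist(),col,1)
        cv2.imwrite(f"pics/z{nm}{k}.png",m)
A=[cv2.imread(f"pics/zt{k}.png") for k in range(2)]; cv2.imwrite("pics/zt.png",np.hstack(A))
E
```

```text
[ WARN:0@3.252] global loadsave.cpp:1063 imwrite_ Unsupported depth image for selected encoder is fallbacked to CV_8U.
```

View pics/zs0.png

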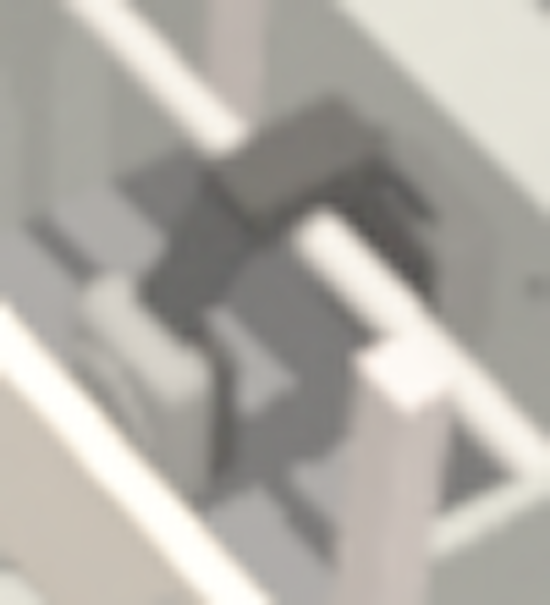

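View pics/zs1.png

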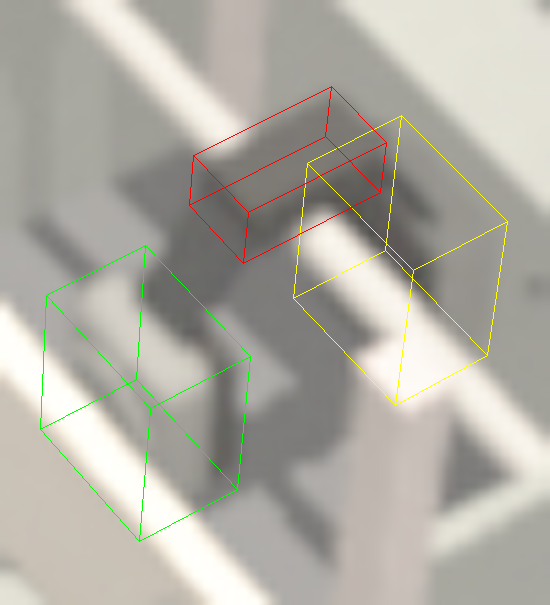

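View pics/zt.png

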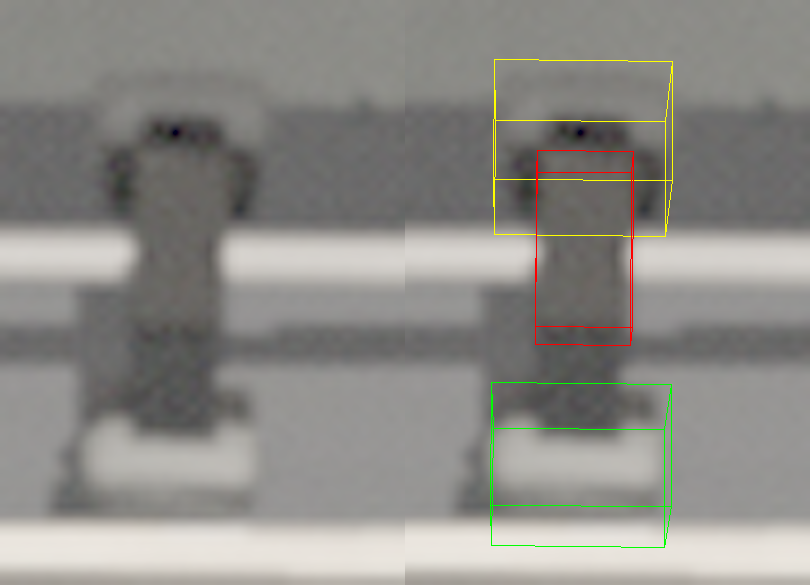

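```bash
python3 - <<'E'
from ov import *
f=grab_frame("scene"); w=(280,178,318,224); s=10
base=cv2.resize(f["img"][w[1]:w[3],w[0]:w[2],::-1].astype(np.float32),None,fx=s,fy=s,interpolation=cv2.INTER_CUBIC); base=255*np.clip(base/160,0,1)**0.5
out=[]
for p in(-5,0,5):
    m=base.copy(); R=Ro.from_euler("Y",p,degrees=True).as_matrix()
    c=np.array([698,-28.5,173.])   # image-fit offset
    for B in((-30,30,-16,16,105,131),(-79,-36,-31,31,0,74)):
        x0,x1,y0,y1,z0,z1=B
        P=[c+R@np.array([x,y,z-105]) for z in(z0,z1) for x,y in((x0,y0),(x1,y0),(x1,y1),(x0,y1))]
        q=((proj(f,P)+.5-[w[0],w[1]])*s).astype(int)
        for i in range(4):
            for a,b in((i,(i+1)%4),(4+i,4+(i+1)%4),(i,i+4)): cv2.line(m,q[a].tolist(),q[b].tolist(),(0,0,255),1)
    out.append(m)
cv2.imwrite("pics/tilt1.png",np.hstack(out[:2]).astype(np.uint8)); cv2.imwrite("pics/tilt2.png",np.hstack([base,out[2]]).astype(np.uint8))
print(r.sense()["clock"])
E
```

```text
25.3
```

View pics/tilt1.png

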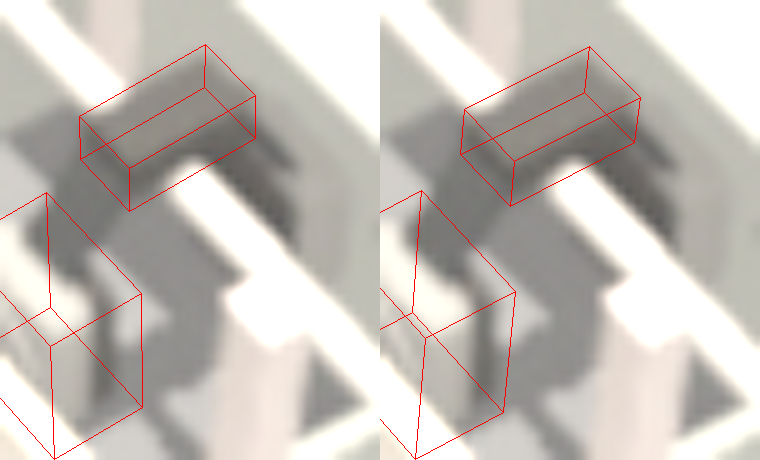

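View pics/tilt2.png

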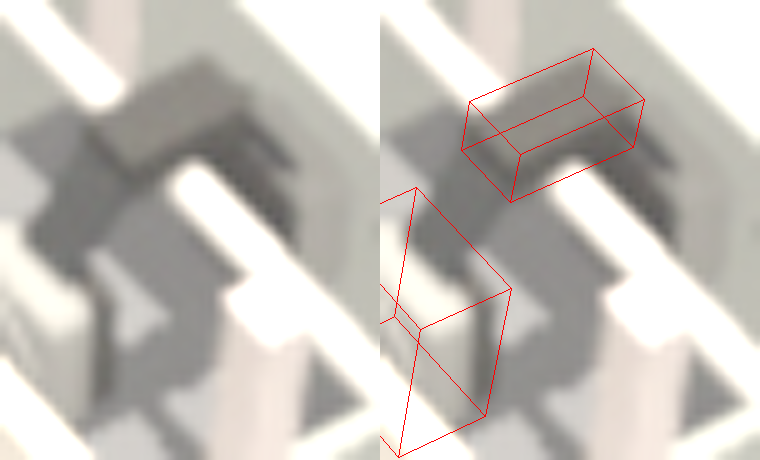

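```bash
python3 - <<'E'
from ov import *
f=grab_frame("scene"); img=cv2.imread("pics/scene0.png").astype(np.float32); w=(305,252,353,292); s=8
base=cv2.resize(img[w[1]:w[3],w[0]:w[2]],None,fx=s,fy=s,interpolation=cv2.INTER_CUBIC); base=255*np.clip(base/160,0,1)**0.5
out=[base]
for p in(-4,0,4):
    m=base.copy(); R=Ro.from_euler("ZY",[-22.7,p],degrees=True).as_matrix()
    c=np.array([634.5,-338.5,105.])
    for B in((-30,30,-16,16,105,131),(-79,-36,-31,31,0,74)):
        x0,x1,y0,y1,z0,z1=B
        P=[c+R@np.array([x,y,z-105]) for z in(z0,z1) for x,y in((x0,y0),(x1,y0),(x1,y1),(x0,y1))]
        q=((proj(f,P)+.5-[w[0],w[1]])*s).astype(int)
        for i in range(4):
            for a,b in((i,(i+1)%4),(4+i,4+(i+1)%4),(i,i+4)): cv2.line(m,q[a].tolist(),q[b].tolist(),(0,0,255),1)
    out.append(m)
cv2.imwrite("pics/bias.png",np.vstack([np.hstack(out[:2]),np.hstack(out[2:])]).astype(np.uint8)[:600])
E
```

```text
(no output)
```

View pics/bias.png

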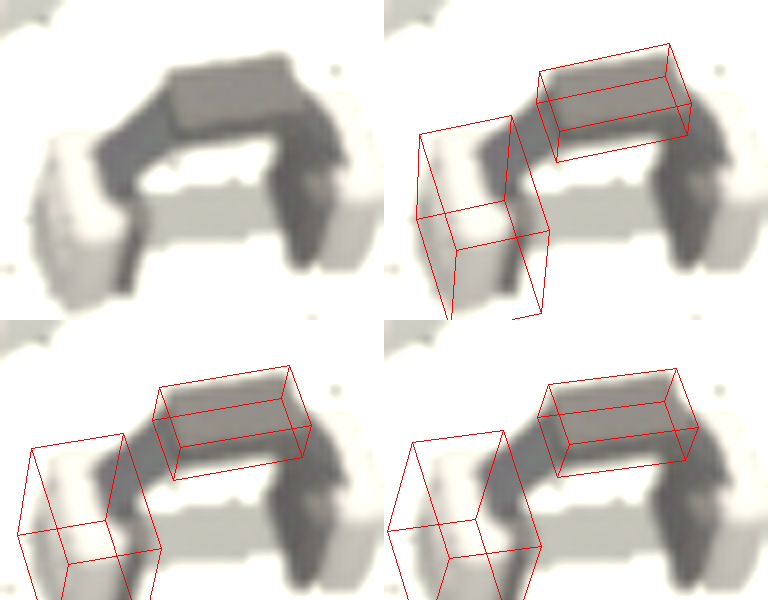

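```bash
python3 - <<'E'
from h import *
f=grab_frame("scene");g=grab_frame("top")
for q in("lens_box","wash_bottle","stage_remote","post_holder","screw_bin","mirror_mount","crown_under"):
    print(q,[[(np.round(d["point"]).tolist(),round(d["conf"],2)) for d in spotter.place_of(q,c)[:1]] for c in("scene","top")])
s=r.sense(); print(s["clock"],np.round(s["contact_force"],2))
H=np.array([604,122]); v=np.array([437,207])-H; print("theta",-(np.arctan2(v[1],v[0])-2*np.pi*(v[1]>0)-np.arctan2(-180,-52)))
print(r.sign_off())
E
```

```text
lens_box [[([421.0, -246.0, 2.0], 0.57)], [([423.0, -245.0, -1.0], 0.98)]]
wash_bottle [[([466.0, -411.0, -4.0], 0.75)], [([460.0, -416.0, -2.0], 0.91)]]
stage_remote [[([454.0, 18.0, -2.0], 0.7)], [([456.0, 15.0, 2.0], 0.55)]]
post_holder [[([543.0, -216.0, 2.0], 0.46)], [([544.0, -216.0, -5.0], 0.75)]]
screw_bin [[([492.0, 436.0, -2.0], 0.67)], [([495.0, 439.0, 1.0], 0.56)]]
mirror_mount [[], [([714.0, -29.0, 450.0], 0.7)]]
crown_under [[], [([691.0, -25.0, 175.0], 0.84)]]
26.15 [-0.16 -0.36 -0.27]
theta 1.760371516066772
the job is handed in; nothing more can be done
None
```

The upper leaf is open and the ear defenders hang over the rail, one cup in front and one behind. I handed the job in at 26 s; it reports no verdict.

**What I did**
- **Door:** I pinched the pull and swung the upper leaf to about 1.76 rad, past square, then let go. I never touched the lower leaf or its bolt.
- **Grasp:** The interface allows no tilt of the tool, so I held the crown pad at its front end, about 33 mm ahead of its middle. This kept the vertical tool in front of the overhead shelf.
- **Placing:** I carried the ear defenders in through the doorway and lowered them in small steps until the tool felt the rail (about 9 N). Then I eased off, opened the fingers and backed clear.

**Last checks**
- **Position:** The last reading put the crown underside at 175 mm (the rail's top is at 173 mm), x about 691 to 695, close to the rail's axis, and well clear of the posts. The tool force is about zero.
- **Tilt:** In the scene view the ear defenders seem to lean 2 to 3 degrees, rear cup slightly up. That is about the limit of what the picture can show, so I left it.
- **Camera disagreement:** The two views differed by about 5 mm on the crown's x position, in line with the stated accuracy.
- **Bystanders:** Five of the six show where they started, within measuring error. The mirror mount was not found in the last pictures; the arm never went low near it, but I could not confirm it.

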